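Restock the rotor accessory tray

TASK

Reach over the accessory tray in its dock, hook its raised far lip from behind with the fingertips and drag it about 10 cm towards you. With the tray out there, lay every rotor accessory that lies about on the bench into the cavity cut to its outline, right way up and fully seated. Then push the tray straight back home into its dock until it meets the rear stops, with all accessories still seated, and without toppling the amber bottle or the white jar.

Things in the scene. Friction and masses are not known exactly. Their poses are not given: they have to be found in the camera images.
- dock: Fixed white dock: two side cheeks and two rear corner stops, 22 mm high. Origin: home centre of the tray, on the bench; +x away from the robot (tray and dock frames coincide at home, 2 mm play in x, 8 in y). Cheeks: x -42 to +83 mm, 178 mm either side of the middle, mouths flared to 193. Rear stops: x 67 to 82 mm, only at |y| 135 to 180, so the space behind the lip's middle is free.
- tray: Loose shadow-cut accessory tray, 130 mm deep (x) by 340 wide (y), about 0.4 kg empty, slides on the bench, starts in the dock. Origin: centre of its underside; +x towards its far side. Grey deck 13 mm high with five cavities 8 mm deep (dark floor 5 mm over the bench). Near side: white rim 24 mm high, 6 mm thick, outer face at x = -65 mm. Far side: the taller far lip.
- tray_lip: The tray's raised white far lip: 8 mm thick, 340 mm long, 30 mm high over the bench. Origin: bottom centre of the lip, at x = +61 mm in the tray; its outer face is 4 mm farther (+x).
- spanner: Steel open-ended spanner for the rotor nut, lying flat, 96 mm long (x), 20 mm thick, 0.12 kg: handle 14 mm wide from x = -48 to +22 mm, forked head 28 mm wide from x = 22 to 48 mm. Origin: middle of its length and width, at the underside. May be absent. Grip the handle across y near x = +5 mm.
- tkey: Steel T-handled rotor key lying flat, 20 mm thick, 0.12 kg: stem 14 mm wide from x = -40 to +24 mm, cross-bar 56 mm long (y) from x = 24 to 40 mm. Origin: middle of its length, on the stem's middle line, at the underside. May be absent. Grip the stem across y near x = +8 mm.
- angle: Aluminium L-shaped angle bracket lying flat, 60 x 60 mm, 20 mm thick, 0.1 kg, legs 16 mm wide: one leg along x at y = -30 to -14 mm over the full length, the other along y at x = 14 to 30 mm (corner at +x, -y). Origin: centre of the 60 mm square, at the underside. May be absent. Grip the first leg across y at x = 0, y = -22 mm.
- knob: Round rotor lock knob: aluminium disc 48 mm diameter, 12 mm thick, with a dark grip 22 mm diameter and 18 mm tall in its middle (30 mm in all), 0.09 kg. Origin: centre of its underside. May be absent.
- cross: Four-armed aluminium rotor cross lying flat: arms 16 mm wide, 64 mm tip to tip along x and y, 12 mm thick, with a round hub 22 mm diameter and 18 mm tall in its middle (30 mm in all), 0.1 kg. Origin: centre of its underside. May be absent.
- dish: Bystander: low clear dish, 72 mm across, 15 mm high, lying among the accessories. Origin: centre of its underside.
- reagent: Bystander: amber bottle 66 mm diameter, 150 mm high, beside the dock. Origin: centre of its underside.
- jar: Bystander: white jar 72 mm diameter, 90 mm high, beside the dock. Origin: centre of its underside.
- timer: Bystander: small white timer 60 x 75 x 22 mm. Origin: centre of its underside.
- tipbox: Bystander: clear and blue box of pipette tips 85 x 120 x 50 mm. Origin: centre of its underside.
- cav_spanner (a point): Centre of the floor of the tray's cavity for the spanner: handle towards the tray's near side (-x), head towards the far lip. 3 mm of play on each side, 8 mm deep. The part's origin comes here when it is seated, with its x axis along the point's (the tray's) x axis.
- cav_tkey (a point): Centre of the floor of the tray's cavity for the T-key: stem towards the near side (-x), cross-bar towards the far lip. 3 mm of play on each side, 8 mm deep. The part's origin comes here when it is seated, with its x axis along the point's (the tray's) x axis.
- cav_angle (a point): Centre of the floor of the tray's cavity for the angle bracket: leg along x on its -y side, other leg towards the far lip. 3 mm of play on each side, 8 mm deep. The part's origin comes here when it is seated, with its x axis along the point's (the tray's) x axis.
- cav_knob (a point): Centre of the floor of the tray's cavity for the round knob (eight-sided, 54 mm across the flats, any yaw). 3 mm of play on each side, 8 mm deep. The part's origin comes here when it is seated, with its x axis along the point's (the tray's) x axis.
- cav_cross (a point): Centre of the floor of the tray's cavity for the rotor cross (any quarter turn). 3 mm of play on each side, 8 mm deep. The part's origin comes here when it is seated, with its x axis along the point's (the tray's) x axis.
Not all that is in view belongs to the job. Leave any red look-alike of the angle alone.

How it is judged:
On the way, in this order (a step that is already met when the one before it is completed fails the run):
1. The tray has been dragged at least 70 mm out of its dock with the fingers on its far lip (contact force between the fingers and tray_lip above 0.3 N and x of tray in the frame of dock below -0.07 m and angle between tray's own z axis and vertical below 0.15 rad), for 0.1 s.
2. All accessories present are seated in their cavities while the tray is out (more than 50 mm from home) (x of tray in the frame of dock below -0.05 m and horizontal distance between spanner and cav_spanner below 0.008 m and z of spanner in the frame of cav_spanner below 0.004 m and angle between each of spanner, tkey, angle, knob, cross's own z axis and vertical below 0.12 rad and linear speed of each of spanner, tkey, angle, knob, cross below 0.03 m/s and horizontal distance between tkey and cav_tkey below 0.008 m and z of tkey in the frame of cav_tkey below 0.004 m and horizontal distance between angle and cav_angle below 0.008 m and z of angle in the frame of cav_angle below 0.004 m and horizontal distance between knob and cav_knob below 0.008 m and z of knob in the frame of cav_knob below 0.004 m and horizontal distance between cross and cav_cross below 0.008 m and z of cross in the frame of cav_cross below 0.004 m), for 0.2 s.
At the end, for the whole second after the job is handed in: The tray is at rest home in its dock (within 8 mm of the rear stops, 14 mm sideways, 0.08 rad) and every accessory present lies flat and at rest, right way up, in its own cavity (within 8 mm of its centre, not more than 4 mm above its floor) (x of tray in the frame of dock between -0.008 and 0.008 m and y of tray in the frame of dock between -0.014 and 0.014 m and angle between the x axis of tray and the x axis of dock, either way round below 0.08 rad and angle between tray's own z axis and vertical below 0.05 rad and linear speed of tray below 0.02 m/s and horizontal distance between spanner and cav_spanner below 0.008 m and z of spanner in the frame of cav_spanner below 0.004 m and angle between each of spanner, tkey, angle, knob, cross's own z axis and vertical below 0.12 rad and linear speed of each of spanner, tkey, angle, knob, cross below 0.03 m/s and horizontal distance between tkey and cav_tkey below 0.008 m and z of tkey in the frame of cav_tkey below 0.004 m and horizontal distance between angle and cav_angle below 0.008 m and z of angle in the frame of cav_angle below 0.004 m and horizontal distance between knob and cav_knob below 0.008 m and z of knob in the frame of cav_knob below 0.004 m and horizontal distance between cross and cav_cross below 0.008 m and z of cross in the frame of cav_cross below 0.004 m); the robot touches nothing.
It fails at once if the reagent is toppled (angle between reagent's own z axis and vertical above 0.6 rad).
It fails at once if the jar is toppled (angle between jar's own z axis and vertical above 0.6 rad).
Of spanner, tkey, angle, knob, cross only 4 to 5 are there at a start; the rules pass over those that are not, and their reading is None.
At some moment in a run one of spanner, tkey, angle, knob, cross may be knocked a few centimetres aside while the robot is not near it.
Once in a run the grip may slacken for a moment while it holds something.
It also fails if it takes over 208 s, if anything falls off the work surface, if the arm or the gripper's body presses on something with over 40 N, if the wrist force passes 120 N, or if a joint passes its speed limit or range.

ROBOT

A 7-joint arm with a two-finger parallel gripper is mounted at the origin on the work surface. World frame = base frame: x ahead of the robot, y to its left, z up, the work surface at z = 0. Lengths are in m, angles in rad, forces in N, time in s.
With the tool pointing down it reaches from about 0.4 to 0.875 m from the base axis. Payload 6.5 kg.
Tool frame: the origin (TCP) lies at the very end of the fingers, on their centre line; the grasp point (between the pads) lies 19 mm behind it; z points along the fingers, y is the line along which they close (so a half turn about z gives the same grasp; the last joint's range is limited). The gripper opens to 85 mm and grips with 20 to 120 N. Pads are 22 mm wide; open, the fingers measure 114 mm over their backs; the gripper's body (76 mm by 85 mm) begins 54 mm behind the grasp point. The pads swing forward as they close: fully open they stand 13 mm farther back than shut.
Start: joints at [1.133, 0.536, -0.004, 1.538, 0.003, 1.067, -0.071], TCP at [0.236, -0.606, 0.231] pointing down, gripper open.
Joint ranges: [-2.7, 2.7], [-0.37, 2.16], [-1.27, 1.26], [0.24, 2.4], [-1.31, 4.45], [0.19, 1.91], [-2.76, 2.76]. Speed limits (rad/s): [2.39, 2.39, 3.14, 3.14, 3.14, 3.14, 3.14].

INTERFACE

Orientations are given as a unit quaternion [w, x, y, z].
In Python, from workcell import arm, camera, camera_params, workorder gives the robot as it stands.
- The arm moves only by the tool jog_arm, never from a script. Its argument "motion" is a list of rows, each a list of 2 entries, a list of its own where there are three numbers: the shift along the tool's x, y, z as a fraction of full scale, then the turn, a rotation vector about the tool's x, y, z as a fraction of full scale. In form: [[[dx, dy, dz], [rx, ry, rz]], ...]. A call has 1 to 8 rows; each row is the pose to reach, as a shift and turn from the pose commanded when the call began, along the tool's axes at that moment; what a row does not reach only later rows make up. Full scale, the value 1, is 25 cm for a shift and 45 degrees for a turn. A row lasts 1/12 s, in which the tool goes at most 41.7 mm and 7.16 degrees, less where a joint would pass 70% of its speed; a pose out of reach is approached as far as the arm can. A call with a number of a shift or a turn outside -1 to 1 is refused whole. A call with a gripper value outside its range is refused whole. "claw" is the closure, from -1 (fully open) to 1 (shut), set as the call begins (left out, the last holds). The fingers move at their own pace and stop on an object; the grip force is fixed at half the most. Time passes only in rows, so rows that repeat a pose let the fingers close. It gives the time, the measured TCP pose, the force, the opening and the grip force at its end, in the units of the state.
- arm.observe(): the state, without advancing time (a new reading comes with each control period).
- camera(name): name is "side" or "top" or "wrist"; returns (picture, depth): 420x560x3 uint8, red, green, blue; 420x560 float32, m along the optical axis (not along the pixel's ray), 0 where there is no reading.
- camera_params(name): a dict with "fx", "fy", "cx", "cy" (pixels), "cam_to_world" (4x4, takes a point from camera to world coordinates); the wrist camera has in their place "mount" (4x4, takes a point from camera to tool coordinates, whose origin is the TCP and whose axes are the flange's). Camera axes: x right, y up, looking along -z (the intrinsics and any distortion apply to the point x, -y, -z); pixel columns grow to the right and rows downward; lengths in m; the calibration is good to about 2 mm. A picture is of the moment at which its call begins: read the wrist's pose just before it. camera_params takes no time and is no camera call.
- workorder.close_job(): hands the job in; it is judged then, once.
The state is a dict: "clock": time; "qpos": joint angles; "qvel": joint speeds; "effort": joint torques, N m; "tool_pos": TCP position; "ee_rot": TCP orientation; "contact_force": force on the tool from outside, world axes, zero at the start; "wrist_torque": the same for the moment, N m; "opening": finger opening in m; "finger_force": force on a finger pad.
Only numpy, scipy, OpenCV 4.12 (cv2) and the standard library are available. Lean on these libraries where they do the work, as an engineer would, in place of code of your own. Each camera call takes 0.05 s, during which the arm holds its last target. There are 200 camera calls.

## Working session

There is one attempt and no reset: what is moved stays moved. The work goes in short steps, Python scripts to look and compute and a tool call to move; the robot and the scene stay as the last step left them, time stands still between calls to the robot, and variables do not carry over. Pictures are saved under pics/ and viewed, at most 14 in all, crops included, and the job is handed in when it is done.

Besides the shell and the picture viewer there is one more tool, called after "Emit:" by a JSON object that holds its "api" and its "payload", one argument or row to a line. jog_arm: Moves the arm, as the interface text tells. Its arguments: {"type":"object","properties":{"motion":{"type":"array"},"claw":{"type":"number"}},"required":["motion"]}

```bash
mkdir -p pics; ls; python3 - <<'E'
from workcell import arm,camera,camera_params
import cv2,numpy as np
s=arm.observe();print(s)
for n in("top","side"):
    p,d=camera(n);np.savez(f"{n}0.npz",p=p,d=d);cv2.imwrite(f"pics/{n}0.png",p[...,::-1]);print(n,camera_params(n))
print(camera_params("wrist"))
E
```

```text
pics
{'clock': 0.0, 'qpos': array([ 1.13281813,  0.53717172, -0.00442924,  1.53886831,  0.00257737,
        1.067285  , -0.07123341]), 'qvel': array([-1.14990196e-03,  4.55076296e-04,  4.23346525e-05,  1.72460566e-03,
        2.84218617e-03, -2.66982922e-04, -6.34311373e-04]), 'effort': array([-7.61310230e-05, -5.83413434e+01,  1.04862113e+00, -2.59105700e+01,
        1.23051446e-02,  9.34603770e-03, -5.78310460e-05]), 'tool_pos': array([ 0.23588357, -0.60501621,  0.23041144]), 'ee_rot': array([-8.36353621e-04,  9.82770146e-01,  1.84829910e-01, -2.14170087e-04]), 'contact_force': array([ 0.20079696, -0.12904193,  0.52576988]), 'wrist_torque': array([-0.01697041,  0.02677731,  0.0407192 ]), 'finger_force': 0.0, 'opening': 0.08526495367848093}
top {'fx': 470.7127839781876, 'fy': 470.7127839781876, 'cx': 284.6543267863017, 'cy': 207.27685686384106, 'cam_to_world': array([[ 0.02503697,  0.99820184, -0.05446315,  0.49926855],
       [-0.99961984,  0.02436884, -0.0128973 , -0.00774884],
       [-0.01154691,  0.05476536,  0.99843248,  1.23758947],
       [ 0.        ,  0.        ,  0.        ,  1.        ]])}
side {'fx': 407.2662591756663, 'fy': 407.2662591756663, 'cx': 276.726773466993, 'cy': 213.63837317130037, 'cam_to_world': array([[ 0.99406625,  0.07516562, -0.07862833,  0.48609623],
       [-0.10813975,  0.76097692, -0.639703  , -0.76451536],
       [ 0.01175068,  0.64441001,  0.76458986,  0.97722378],
       [ 0.        ,  0.        ,  0.        ,  1.        ]])}
{'fx': 319.97813337359344, 'fy': 319.97813337359344, 'cx': 278.43088233386186, 'cy': 209.8939169659756, 'mount': array([[-1.10054906e-04,  9.59921517e-01,  2.80268923e-01,
         7.16324762e-02],
       [ 9.99999960e-01,  1.78144095e-04, -2.17467738e-04,
         3.40786597e-05],
       [-2.58680214e-04,  2.80268888e-01, -9.59921499e-01,
        -1.42754377e-01],
       [ 0.00000000e+00,  0.00000000e+00,  0.00000000e+00,
         1.00000000e+00]])}
```

View pics/top0.png

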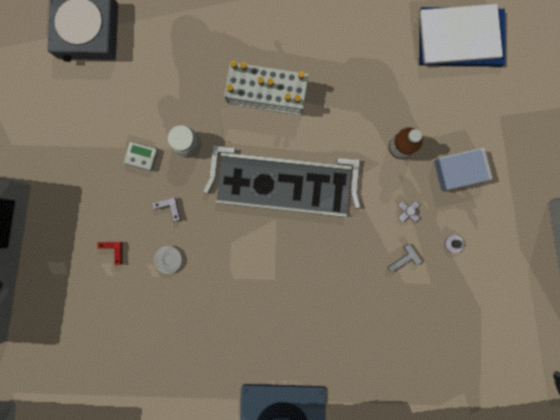

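View pics/side0.png

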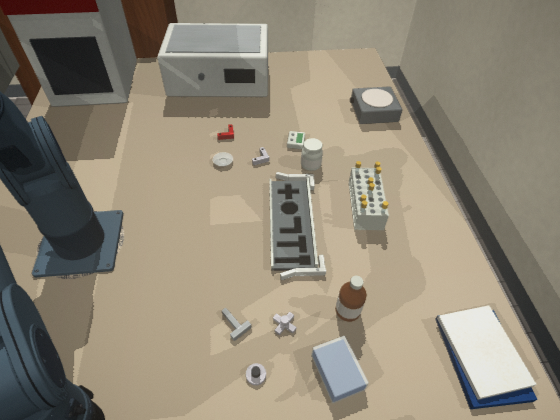

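The top view shows the tray (217-352, 155-215) with cavities, left to right, for cross, knob, angle, T-key and spanner. The parts are the angle (170,208), T-key (405,260), cross (409,212) and knob (455,244). The red decoy is at (110,250), and there is no spanner. The side view agrees, with the bottle at (350,300) and the jar at (312,153).

```bash
cat > h.py <<'E'
import numpy as np,cv2
from workcell import arm,camera,camera_params
from scipy.spatial.transform import Rotation as R
def pose(s=None):
    s=s or arm.observe();T=np.eye(4);q=s["ee_rot"];T[:3,:3]=R.from_quat([q[1],q[2],q[3],q[0]]).as_matrix();T[:3,3]=s["tool_pos"];return T
def shot(n):
    c=camera_params(n);T=pose()@c["mount"] if n=="wrist" else c["cam_to_world"]
    p,d=camera(n);return p,d,c,T
def cast(uv,z,c,T):
    uv=np.atleast_2d(uv).astype(float)
    r=np.c_[(uv[:,0]-c["cx"])/c["fx"],-(uv[:,1]-c["cy"])/c["fy"],-np.ones(len(uv))]@T[:3,:3].T
    return T[:3,3]+r*((z-T[2,3])/r[:,2])[:,None]
def cloud(d,c,T):
    v,u=np.mgrid[:d.shape[0],:d.shape[1]]
    P=np.stack([(u-c["cx"])/c["fx"]*d,-(v-c["cy"])/c["fy"]*d,-d],-1)
    return P@T[:3,:3].T+T[:3,3]
E
python3 - <<'E'
from h import *
np.set_printoptions(precision=4,suppress=True)
f=np.load("top0.npz");p,d=f["p"],f["d"];c=camera_params("top");T=c["cam_to_world"]
W=cloud(d,c,T);Z=W[...,2]
print("bench z",np.median(Z[300:380,130:230]),Z[300:380,130:230].std())
hsv=cv2.cvtColor(p,cv2.COLOR_RGB2HSV)
# parts: low saturation & height
m=((Z>.007)&(Z<.06)&(d>0)&(W[...,0]>.2)).astype(np.uint8)
n,l,st,ce=cv2.connectedComponentsWithStats(m)
for i in range(1,n):
    if st[i,4]>60:
        r=cv2.minAreaRect(np.argwhere(l==i)[:,::-1].astype(np.float32))
        w=W[l==i];print(st[i],ce[i],w.mean(0),"zmax",np.percentile(w[:,2],95),[round(x,1) for x in r[1]],r[2])
for (u,v) in [(182,138),(405,148)]:print(W[v-8:v+8,u-8:u+8].reshape(-1,3).mean(0))
# dark cavity floors
g=p.max(2);print(g[185,240],g[200,300])
m=((g<55)).astype(np.uint8);m[:150]=0;m[225:]=0;m[:,:210]=0;m[:,360:]=0
n,l,st,ce=cv2.connectedComponentsWithStats(m)
for i in range(1,n):
    if st[i,4]>30:
        ct=cv2.findContours((l==i).astype(np.uint8),0,2)[0][0];r=cv2.minAreaRect(ct);print("dark",st[i],ce[i],r,cast(ce[i],.005,c,T)[0])
big=cv2.resize(p[140:230,120:360],None,fx=3.3,fy=3.3,interpolation=2)
cv2.imwrite("pics/crop0.png",big[...,::-1])
E
```

```text
bench z -0.00032191255234559346 0.07443851171136844
[ 48   0  15  35 146] [52.7192 14.6507] [1.047  0.6187 0.0583] zmax 0.059881199445497246 [12.4, 35.4] 8.130102157592773
[  47    0   71   62 1469] [92.6767 40.111 ] [0.9879 0.5181 0.0436] zmax 0.05959804053153848 [61.0, 70.0] 90.0
[ 419    4   86   63 4999] [462.1742  35.7858] [ 1.0235 -0.4432  0.0327] zmax 0.03897690639609286 [62.0, 85.0] 90.0
[225  98  78  17 301] [262.8571 105.0831] [0.8292 0.0711 0.0326] zmax 0.0456042396823817 [78.1, 5.9] 8.746162414550781
[177 132  24  26 162] [192.6852 148.9383] [0.7093 0.2483 0.0381] zmax 0.05846463108661708 [15.2, 27.2] 38.990997314453125
[389 136  21  23 132] [395.053  150.7576] [ 0.7169 -0.2717  0.0364] zmax 0.058910965271878855 [25.0, 13.2] 53.13010025024414
[124 142  34  29 681] [140.395  156.0602] [0.6904 0.3882 0.0213] zmax 0.025624784056984984 [30.0, 23.1] 15.5241117477417
[ 203  146  157   71 5724] [281.6868 182.402 ] [0.6307 0.0176 0.0159] zmax 0.028738683318776898 [156.8, 58.1] 5.381546497344971
[ 434  147   58   44 1761] [462.4815 168.9375] [ 0.6724 -0.44    0.0476] zmax 0.053625
[... 1130 characters left out ...]
0156, 22.801368713378906), 51.34019470214844) [0.6322 0.137  0.005 ]
dark [306 173  24  33 370] [317.0189 185.2973] ((317.5, 189.0), (32.0, 23.0), 90.0) [ 0.6264 -0.0754  0.005 ]
dark [333 172  14  40 343] [338.1603 189.2099] ((337.5461730957031, 191.63076782226562), (12.651541709899902, 38.57480239868164), 7.125016689300537) [ 0.6174 -0.131   0.005 ]
dark [253 174  21  21 336] [263.372  183.9018] ((263.5270080566406, 183.83782958984375), (20.056676864624023, 19.89227867126465), 9.462321281433105) [0.6267 0.0657 0.005 ]
dark [278 174  25  27 333] [292.973  183.6787] ((289.2772216796875, 186.7277374267578), (24.776426315307617, 24.676923751831055), 5.710593223571777) [ 0.6292 -0.0121  0.005 ]
```

View pics/crop0.png

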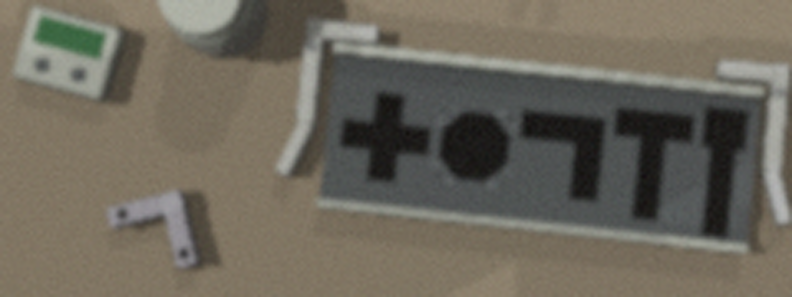

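The crop confirms the cavity order. The tray is yawed about -0.08 rad, and the spanner cavity at the right is the only one without a part. Next I'll fit the lip and compute the hook pose.

```bash
cat >> h.py <<'E'
np.set_printoptions(precision=4,suppress=True)
def rot(a):return np.array([[np.cos(a),np.sin(a),0],[np.sin(a),-np.cos(a),0],[0,0,-1.]])
def go(x,y,z,a,frm=None):
    "fractions from pose frm (or measured) to x,y,z,yaw"
    T=pose() if frm is None else frm
    s=T[:3,:3].T@(np.array([x,y,z])-T[:3,3])/.25
    r=R.from_matrix(T[:3,:3].T@rot(a)).as_rotvec()/np.radians(45)
    print("shift",s.round(4),"turn",r.round(4))
    G=np.eye(4);G[:3,:3]=rot(a);G[:3,3]=x,y,z;return G
E
python3 - <<'E'
from h import *
f=np.load("top0.npz");p,d=f["p"],f["d"];c=camera_params("top");T=c["cam_to_world"]
W=cloud(d,c,T);Z=W[...,2];U,V=np.meshgrid(range(560),range(420))
roi=(U>225)&(U<345)&(V>150)&(V<220)
g=p.min(2);
for nm,z,lo,hi in(("lip",.030,-12,-50),("rim",.024,0,0)):
    pts=[]
    for u in range(226,345):
        col=g[150:222,u].astype(float);k=np.arange(150,222)
        half=k<185 if nm=="lip" else k>=185
        # bright band centroid
        cc=np.where(half,col,0);b=cc.argmax();sl=slice(b-3,b+4);w=np.clip(col[sl]-105,0,None)
        if w.sum()>0:pts.append((u,(w*k[sl]).sum()/w.sum()))
    X=cast(pts,z,c,T);A=np.polyfit(X[:,1],X[:,0],1);res=X[:,0]-np.polyval(A,X[:,1]);ok=abs(res)<.006;A=np.polyfit(X[ok,1],X[ok,0],1)
    print(nm,A,ok.sum(),res.std())
m=(W[...,0]>.7)&(W[...,0]<.9)&(abs(W[...,1])<.2)&(Z>.035)&(Z<.09)
print("tipbox minx",np.percentile(W[m][:,0],[0,2,10]),W[m][:,1].min())
yaw=-.078
go(.72,-.0,.15,yaw)
E
```

```text
lip [0.0814 0.686 ] 105 0.003313094577778919
rim [0.0832 0.5623] 119 0.000250073894223154
tipbox minx [0.8111 0.8183 0.8268] -0.041841810793721235
shift [ 2.6834 -1.5507  0.3241] turn [-0.0019  0.0006  0.5728]
```

Emit:
{"api": "jog_arm", "payload": {
  "motion": [
    [[0.88,-0.52,0],[0,0,0]],
    [[0.88,-0.52,0],[0,0,0]],
    [[0.88,-0.52,0],[0,0,0]],
    [[0.88,-0.52,0],[0,0,0]],
    [[0.88,-0.52,0],[0,0,0]],
    [[0.88,-0.52,0],[0,0,0]],
    [[0.88,-0.52,0],[0,0,0]]
  ],
  "claw": -1
}}

```text
clock: 0.68
tool_pos: [0.3999, -0.3966, 0.2311]
ee_rot: [-0.002, 0.982, 0.19, 0.002]
contact_force: [1.2, 0.2, 0.1]
opening: 0.0853
finger_force: 0.0
```

Emit:
{"api": "jog_arm", "payload": {
  "motion": [
    [[0.88,-0.52,0],[0,0,0]],
    [[0.88,-0.52,0],[0,0,0]],
    [[0.88,-0.52,0],[0,0,0]],
    [[0.88,-0.52,0],[0,0,0]],
    [[0.88,-0.52,0],[0,0,0]],
    [[0.88,-0.52,0],[0,0,0]],
    [[0.88,-0.52,0],[0,0,0]]
  ]
}}

```text
clock: 1.27
tool_pos: [0.5563, -0.1944, 0.2312]
ee_rot: [-0.002, 0.982, 0.19, 0.002]
contact_force: [1.2, 1.2, -0.5]
opening: 0.0851
finger_force: 0.0
```

Emit:
{"api": "jog_arm", "payload": {
  "motion": [
    [[0.88,-0.52,0],[0,0,0.57]],
    [[0.88,-0.52,0],[0,0,0.57]],
    [[0.88,-0.52,0],[0,0,0.57]],
    [[0.88,-0.52,0],[0,0,0.57]],
    [[0.88,-0.52,0],[0,0,0.57]],
    [[0.88,-0.52,0],[0,0,0.57]],
    [[0.88,-0.52,0],[0,0,0.57]],
    [[0.88,-0.52,0],[0,0,0.57]]
  ]
}}

```text
clock: 1.93
tool_pos: [0.71, 0.0022, 0.23]
ee_rot: [-0.001, 0.999, -0.035, -0.0]
contact_force: [-0.7, -0.6, -0.0]
opening: 0.0857
finger_force: 0.0
```

```bash
python3 - <<'E'
from h import *
s=arm.observe();print(s["clock"],s["tool_pos"],s["qpos"],s["opening"])
go(.712,.005,.012,-.0825)
p,d,c,T=shot("wrist");cv2.imwrite("pics/w1.png",p[...,::-1]);np.savez("w1.npz",p=p,d=d,T=T)
E
```

```text
1.9333 [0.71   0.0022 0.23  ] [-0.0106  0.6478 -0.089   1.351   0.0562  1.1461 -1.7456] 0.08574203522341457
shift [ 0.008  -0.0099  0.8722] turn [-0.0029  0.0014  0.0161]
```

Emit:
{"api": "jog_arm", "payload": {
  "motion": [
    [[0.01,-0.01,0.15],[0,0,0.016]],
    [[0.01,-0.01,0.3],[0,0,0.016]],
    [[0.01,-0.01,0.45],[0,0,0.016]],
    [[0.01,-0.01,0.6],[0,0,0.016]],
    [[0.01,-0.01,0.72],[0,0,0.016]],
    [[0.01,-0.01,0.82],[0,0,0.016]],
    [[0.01,-0.01,0.87],[0,0,0.016]],
    [[0.01,-0.01,0.87],[0,0,0.016]]
  ]
}}

```text
clock: 2.65
tool_pos: [0.7089, -0.0026, 0.0106]
ee_rot: [0.001, 0.999, -0.045, -0.003]
contact_force: [-1.0, -0.7, -0.6]
opening: 0.0855
finger_force: 0.0
```

Emit:
{"api": "jog_arm", "payload": {
  "motion": [
    [[-0.02,0,0],[0,0,0]],
    [[-0.04,0,0],[0,0,0]],
    [[-0.06,0,0],[0,0,0]],
    [[-0.08,0,0],[0,0,0]],
    [[-0.1,0,0],[0,0,0]]
  ]
}}

```text
clock: 3.07
tool_pos: [0.6892, 0.002, 0.016]
ee_rot: [-0.0, 0.999, -0.044, 0.003]
contact_force: [4.5, -0.9, 2.7]
opening: 0.0854
finger_force: 2.8
```

Emit:
{"api": "jog_arm", "payload": {
  "motion": [
    [[-0.03,0,0],[0,0,0]],
    [[-0.06,0,0],[0,0,0]],
    [[-0.09,0,0],[0,0,0]],
    [[-0.12,0,0],[0,0,0]],
    [[-0.15,0,0],[0,0,0]],
    [[-0.18,0,0],[0,0,0]],
    [[-0.21,0,0],[0,0,0]],
    [[-0.24,0,0],[0,0,0]]
  ]
}}

```text
clock: 3.73
tool_pos: [0.6301, 0.0075, 0.0159]
ee_rot: [-0.0, 0.999, -0.044, 0.003]
contact_force: [6.1, -1.2, 3.7]
opening: 0.0853
finger_force: 3.3
```

Emit:
{"api": "jog_arm", "payload": {
  "motion": [
    [[-0.03,0,0],[0,0,0]],
    [[-0.06,0,0],[0,0,0]],
    [[-0.09,0,0],[0,0,0]],
    [[-0.11,0,0],[0,0,0]],
    [[-0.12,0,0],[0,0,0]],
    [[-0.12,0,0],[0,0,0]]
  ]
}}

```text
clock: 4.23
tool_pos: [0.5999, 0.0102, 0.0159]
ee_rot: [-0.0, 0.999, -0.044, 0.003]
contact_force: [3.8, -0.3, 5.5]
opening: 0.0857
finger_force: 3.4
```

```bash
python3 - <<'E'
from h import *
s=arm.observe();print(s["clock"],s["tool_pos"],s["contact_force"])
p,d,c,T=shot("top");cv2.imwrite("pics/top1.png",p[...,::-1]);np.savez("top1.npz",p=p,d=d,T=T)
E
```

```text
4.2333 [0.5999 0.0102 0.0159] [ 3.8273 -0.2974  5.478 ]
```

View pics/top1.png

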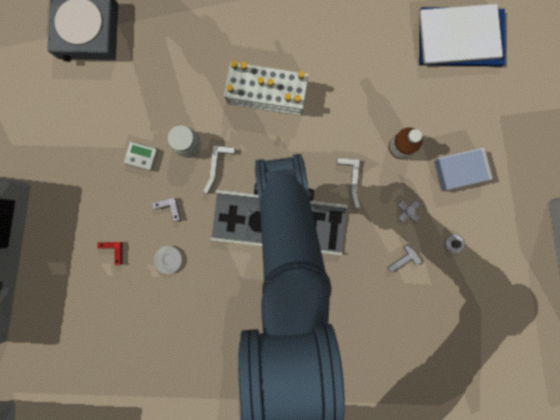

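The tray is out about 10 cm (212-348, 191-253), with both fingers behind the lip. Nothing else has moved.

Emit:
{"api": "jog_arm", "payload": {
  "motion": [
    [[0.06,0,0],[0,0,0]],
    [[0.06,0,0],[0,0,0]],
    [[0.06,0,-0.15],[0,0,0]],
    [[0.0,0,-0.3],[0,0,0]],
    [[-0.1,0,-0.5],[0,0,0]],
    [[-0.2,0,-0.7],[0,0,0]],
    [[-0.3,0,-0.9],[0,0,0]],
    [[-0.3,0,-0.9],[0,0,0]]
  ]
}}

```text
clock: 4.95
tool_pos: [0.5204, 0.0167, 0.2389]
ee_rot: [0.0, 0.999, -0.044, -0.001]
contact_force: [1.9, -0.2, -0.5]
opening: 0.0854
finger_force: 0.0
```

Emit:
{"api": "jog_arm", "payload": {
  "motion": [
    [[0,0,0],[0,0,0]],
    [[0,0,0],[0,0,0]],
    [[0,0,0],[0,0,0]]
  ]
}}

```text
clock: 5.2
tool_pos: [0.5221, 0.0165, 0.2373]
ee_rot: [0.0, 0.999, -0.044, -0.001]
contact_force: [-0.7, -0.7, -0.7]
opening: 0.0855
finger_force: 0.0
```

```bash
python3 - <<'E'
from h import *
s=arm.observe();print(s["clock"],s["tool_pos"],s["contact_force"])
p,d,c,T=shot("wrist");cv2.imwrite("pics/w2.png",p[...,::-1]);np.savez("w2.npz",p=p,d=d,T=T)
E
```

```text
5.2 [0.5221 0.0165 0.2373] [-0.7008 -0.7326 -0.7098]
```

View pics/w2.png

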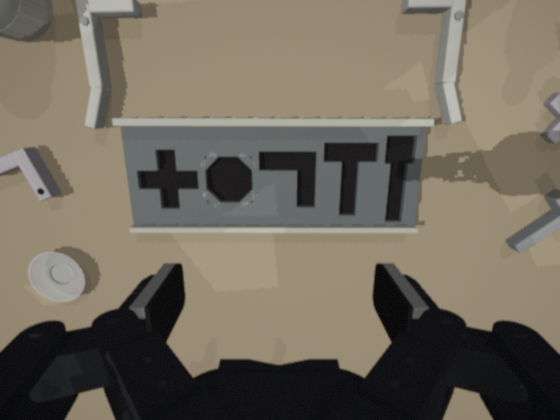

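The wrist view shows the tray square-on, lip at row 122 and rim at row 230. The cavities are the cross (168,179), knob (229,179), angle (290,180), T-key (350,178) and spanner (398,178). The real angle is at the left (30,172).

```bash
cat > tray.py <<'E'
from h import *
def lines(p,c,T):
    g=p.min(2).astype(int)
def cavs(p,c,T,roi,thr=48,z=.013,yaw=None):
    m=(p.max(2)<thr).astype(np.uint8);k=np.zeros_like(m);u0,v0,u1,v1=roi;k[v0:v1,u0:u1]=m[v0:v1,u0:u1]
    k=cv2.morphologyEx(k,cv2.MORPH_OPEN,np.ones((3,3)))
    out=[]
    for ct in cv2.findContours(k,0,1)[0]:
        if cv2.contourArea(ct)<500:continue
        X=cast(ct[:,0],z,c,T)[:,:2]
        ca,sa=np.cos(yaw),np.sin(yaw);B=np.array([[ca,sa],[-sa,ca]]);Y=X@B.T
        out.append((B.T@((Y.max(0)+Y.min(0))/2),np.ptp(Y,axis=0)))
    return sorted(out,key=lambda o:-o[0][1])
E
python3 - <<'E'
from tray import *
f=np.load("w2.npz");p,T=f["p"],f["T"];c=camera_params("wrist")
g=p.min(2).astype(int)
for nm,a,b,z in(("lip",112,132,.03),("rim",222,238,.024)):
    pts=[]
    for u in range(150,405,3):
        k=np.arange(a,b);w=np.clip(g[a:b,u]-125,0,None);
        if w.sum():pts.append((u,(w*k).sum()/w.sum()))
    X=cast(pts,z,c,T);A=np.polyfit(X[:,1],X[:,0],1);print(nm,A,np.arctan(A[0]),(X[:,0]-np.polyval(A,X[:,1])).std())
for o in cavs(p,c,T,(118,126,430,226),yaw=-.0825):print(o)
print(p[180,229],p[150,140])
E
```

```text
lip [0.0915 0.5868] 0.0912718839669861 7.576871545668745e-05
rim [0.0894 0.4629] 0.08920592940856155 6.371851362896316e-05
(array([0.5354, 0.1447]), array([0.066 , 0.0674]))
(array([0.5289, 0.0744]), array([0.0507, 0.0509]))
(array([0.5227, 0.0063]), array([0.0628, 0.0626]))
(array([ 0.5165, -0.0645]), array([0.0826, 0.0584]))
(array([ 0.5115, -0.1212]), array([0.0978, 0.0319]))
[31 29 29] [107 112 112]
```

```bash
python3 - <<'E'
from h import *
go(.55,.31,.20,.17)
E
```

```text
shift [ 0.008  -1.1794  0.1458] turn [ 0.0003  0.0033 -0.329 ]
```

Emit:
{"api": "jog_arm", "payload": {
  "motion": [
    [[0.01,-0.8,0],[0,0,-0.33]],
    [[0.01,-0.8,0],[0,0,-0.33]],
    [[0.01,-0.8,0],[0,0,-0.33]],
    [[0.01,-0.8,0],[0,0,-0.33]],
    [[0.01,-0.8,0],[0,0,-0.33]],
    [[0.01,-0.8,0],[0,0,-0.33]]
  ],
  "claw": 0
}}

```text
clock: 5.75
tool_pos: [0.5412, 0.2247, 0.2357]
ee_rot: [-0.002, 0.996, 0.09, -0.002]
contact_force: [-1.1, 0.7, -0.0]
opening: 0.0425
finger_force: 0.0
```

Emit:
{"api": "jog_arm", "payload": {
  "motion": [
    [[-0.1,-0.37,0.15],[0,0,0]],
    [[-0.1,-0.37,0.15],[0,0,0]],
    [[-0.1,-0.37,0.15],[0,0,0]],
    [[-0.1,-0.37,0.15],[0,0,0]],
    [[-0.1,-0.37,0.15],[0,0,0]],
    [[-0.1,-0.37,0.15],[0,0,0]]
  ]
}}

```text
clock: 6.25
tool_pos: [0.5033, 0.3009, 0.1991]
ee_rot: [0.001, 0.996, 0.085, -0.001]
contact_force: [0.5, 0.3, 0.0]
opening: 0.0427
finger_force: 0.0
```

```bash
python3 - <<'E'
from h import *
s=arm.observe();print(s["clock"],s["tool_pos"],s["opening"])
p,d,c,T=shot("wrist");cv2.imwrite("pics/w3.png",p[...,::-1]);np.savez("w3.npz",p=p,d=d,T=T)
E
```

```text
6.25 [0.5033 0.3009 0.1991] 0.0426800712026884
```

View pics/w3.png

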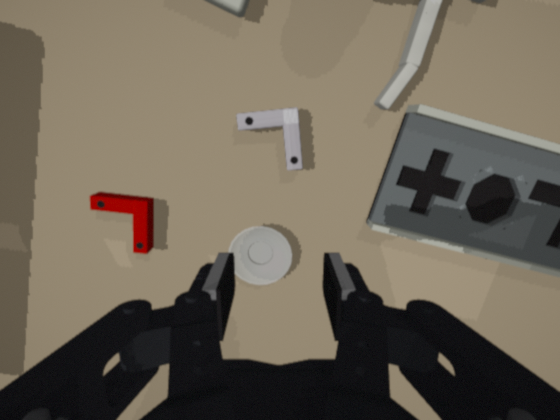

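The wrist view shows the angle at (280,135) with its corner at (292,115), the red decoy at (135,220) and the dish at (262,255).

```bash
cat > part.py <<'E'
from h import *
def rect(p,d,c,T,xy,zlo,zhi,ztop,rad=.06):
    W=cloud(d,c,T);m=(W[...,2]>zlo)&(W[...,2]<zhi)&(d>0)&(np.hypot(W[...,0]-xy[0],W[...,1]-xy[1])<rad)
    m=cv2.morphologyEx(m.astype(np.uint8),cv2.MORPH_OPEN,np.ones((3,3)))
    n,l,st,ce=cv2.connectedComponentsWithStats(m);i=1+st[1:,4].argmax()
    ct=max(cv2.findContours((l==i).astype(np.uint8),0,1)[0],key=cv2.contourArea)[:,0]
    X=(cast(ct,ztop,c,T)[:,:2]*1000).astype(np.float32)
    r=cv2.minAreaRect(X);cen=cast(ce[i],ztop,c,T)[0,:2]
    print("n",st[i,4],"rect c",np.array(r[0])/1000,"size",np.round(r[1],1),"ang(rad)",round(np.radians(r[2]),4),"centroid",cen,"zmed",np.median(W[...,2][l==i]))
    return r,cen,(l==i),X
E
python3 - <<'E'
from part import *
f=np.load("w3.npz");p,d,T=f["p"],f["d"],f["T"];c=camera_params("wrist")
rect(p,d,c,T,(.56,.31),.014,.03,.02)
E
```

```text
n 1768 rect c [0.5492 0.3171] size [59.6 59.7] ang(rad) 0.2695 centroid [0.5614 0.3113] zmed 0.019944359675982515
```

```bash
python3 - <<'E'
from h import *
G=go(.5532,.2954,.06,.2695);go(.5532,.2954,.010,.2695,G)
E
```

```text
shift [0.1916 0.053  0.5586] turn [ 0.0018  0.0012 -0.1286]
shift [0.  0.  0.2] turn [0. 0. 0.]
```

Emit:
{"api": "jog_arm", "payload": {
  "motion": [
    [[0.192,0.053,0.15],[0.002,0.001,-0.129]],
    [[0.192,0.053,0.3],[0.002,0.001,-0.129]],
    [[0.192,0.053,0.45],[0.002,0.001,-0.129]],
    [[0.192,0.053,0.56],[0.002,0.001,-0.129]],
    [[0.192,0.053,0.65],[0.002,0.001,-0.129]],
    [[0.192,0.053,0.72],[0.002,0.001,-0.129]],
    [[0.192,0.053,0.758],[0.002,0.001,-0.129]],
    [[0.192,0.053,0.758],[0.002,0.001,-0.129]]
  ],
  "claw": 0
}}

```text
clock: 6.97
tool_pos: [0.5521, 0.2954, 0.0088]
ee_rot: [0.0, 0.991, 0.135, -0.001]
contact_force: [-0.8, 0.4, 0.3]
opening: 0.0429
finger_force: 0.0
```

```bash
python3 - <<'E'
from h import *
s=arm.observe();print(s["clock"],s["tool_pos"],s["contact_force"]);go(.5532,.2954,.010,.2695)
E
```

```text
6.9667 [0.5521 0.2954 0.0088] [-0.7545  0.4162  0.3203]
shift [ 0.0044  0.001  -0.0047] turn [0.0002 0.003  0.001 ]
```

Emit:
{"api": "jog_arm", "payload": {
  "motion": [
    [[0,0,-0.004],[0,0,0]],
    [[0,0,-0.004],[0,0,0]],
    [[0,0,-0.004],[0,0,0]],
    [[0,0,-0.004],[0,0,0]],
    [[0,0,-0.004],[0,0,0]],
    [[0,0,-0.004],[0,0,0]]
  ],
  "claw": 1
}}

```text
clock: 7.47
tool_pos: [0.5541, 0.298, 0.0138]
ee_rot: [-0.001, 0.991, 0.135, 0.002]
contact_force: [0.1, -1.7, 6.8]
opening: 0.0134
finger_force: 59.3
```

Emit:
{"api": "jog_arm", "payload": {
  "motion": [
    [[0,0,-0.05],[0,0,0]],
    [[0,0,-0.1],[0,0,0]],
    [[0,0,-0.2],[0,0,0]],
    [[0,0,-0.3],[0,0,0]],
    [[0,0,-0.35],[0,0,0]],
    [[0,0,-0.35],[0,0,0]]
  ]
}}

```text
clock: 7.97
tool_pos: [0.5548, 0.299, 0.1036]
ee_rot: [-0.002, 0.991, 0.136, 0.004]
contact_force: [0.1, 0.8, -1.0]
opening: 0.0135
finger_force: 58.8
```

```bash
python3 - <<'E'
from h import *
s=arm.observe();print(s["clock"],s["tool_pos"],s["opening"],s["finger_force"])
# tray pose: cav_angle (.5227,.0063), yaw -.0903 ; local grip (-.002,-.022)
def tgt(cx,cy,lx,ly,y=-.0903):return cx+lx*np.cos(y)-ly*np.sin(y),cy+lx*np.sin(y)+ly*np.cos(y)
x,y=tgt(.5227,.0063,-.002,-.022);print(x,y)
G=go(x,y,.10,-.0903);go(x,y,.017,-.0903,G)
E
```

```text
7.9667 [0.5548 0.299  0.1036] 0.013512591549698572 58.84852051734924
0.5187242472694248 -0.015430011279917069
shift [-0.4771  1.1726  0.0068] turn [-0.006  -0.0088  0.4614]
shift [0.    0.    0.332] turn [0. 0. 0.]
```

```bash
python3 - <<'E'
from h import *
p,d,c,T=shot("wrist");cv2.imwrite("pics/w4.png",p[...,::-1]);np.savez("w4.npz",p=p,d=d,T=T)
p,d,c,T=shot("side");np.savez("s4.npz",p=p,d=d)
cv2.imwrite("pics/s4.png",np.hstack([cv2.resize(p[100:220,220:360],None,fx=3.5,fy=3.5)[...,::-1]]))
E
```

```text
(no output)
```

View pics/w4.png

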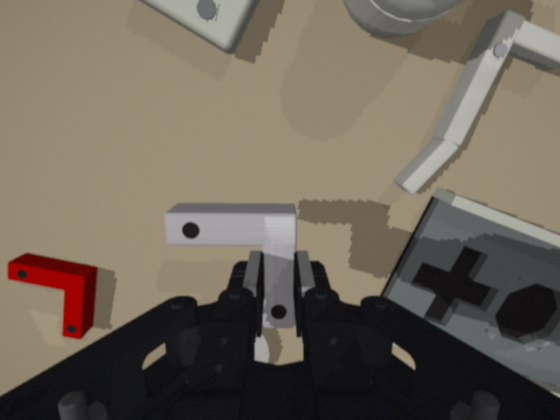

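The angle is held squarely, with its leg between the pads at (280,280) and its other leg reaching left to (168,222).

```bash
python3 - <<'E'
from h import *
f=np.load("w4.npz");p,d,T=f["p"],f["d"],f["T"];c=camera_params("wrist")
M=c["mount"];W=cloud(d,c,M)   # tool frame
g=p.astype(int);col=(g.min(2)>135)&(g[...,2]>=g[...,0]-2)
m=col&(W[...,2]>-.03)&(W[...,2]<.01)&(np.hypot(W[...,0]-.02,W[...,1])<.08)
m=cv2.morphologyEx(m.astype(np.uint8),cv2.MORPH_OPEN,np.ones((3,3)))
X=W[m>0];print(len(X),"z pct",np.percentile(X[:,2],[2,10,50,90,98]),"x",np.percentile(X[:,0],[.3,1,99,99.7]),"y",np.percentile(X[:,1],[.3,1,99,99.7]))
# plane tilt of top face
A=np.linalg.lstsq(np.c_[X[:,:2],np.ones(len(X))],X[:,2],rcond=None)[0];print("plane",A)
top=X[abs(X[:,2]-np.c_[X[:,:2],np.ones(len(X))]@A)<.003]
print("x",top[:,0].min(),top[:,0].max(),"y",top[:,1].min(),top[:,1].max())
print("rect",cv2.minAreaRect((top[:,:2]*1000).astype(np.float32)))
E
```

```text
4097 z pct [-0.0072 -0.0068 -0.006  -0.0052 -0.0048] x [-0.0272 -0.0228  0.03    0.0302] y [-0.0506 -0.0501  0.007   0.0075]
plane [ 0.0042 -0.0026 -0.0061]
x -0.028837771377751287 0.030656567448746785 y -0.05104049131074512 0.007595938889897748
rect ((0.9989490509033203, -22.137855529785156), (59.00891876220703, 58.71059036254883), 1.1045958995819092)
```

Emit:
{"api": "jog_arm", "payload": {
  "motion": [
    [[-0.4,0.95,0],[0,0,0.46]],
    [[-0.4,0.95,0],[0,0,0.46]],
    [[-0.4,0.95,0],[0,0,0.46]],
    [[-0.4,0.95,0],[0,0,0.46]],
    [[-0.4,0.95,0],[0,0,0.46]],
    [[-0.4,0.95,0],[0,0,0.46]],
    [[-0.4,0.95,0],[0,0,0.46]],
    [[-0.4,0.95,0],[0,0,0.46]]
  ]
}}

```text
clock: 8.73
tool_pos: [0.5182, 0.0368, 0.0974]
ee_rot: [0.001, 0.999, -0.048, -0.002]
contact_force: [-0.0, 0.9, -1.5]
opening: 0.0135
finger_force: 58.9
```

```bash
python3 - <<'E'
from h import *
s=arm.observe();print(s["clock"],s["tool_pos"],s["opening"],s["finger_force"])
G=go(.5197,-.0155,.06,-.09)
E
```

```text
8.7333 [0.5182 0.0368 0.0974] 0.0135042426805848 58.909626603126526
shift [0.0264 0.2074 0.1496] turn [ 0.0017  0.0041 -0.0077]
```

Emit:
{"api": "jog_arm", "payload": {
  "motion": [
    [[0.026,0.1,0.05],[0.002,0.004,-0.008]],
    [[0.026,0.16,0.1],[0.002,0.004,-0.008]],
    [[0.026,0.207,0.15],[0.002,0.004,-0.008]],
    [[0.026,0.207,0.15],[0.002,0.004,-0.008]],
    [[0.026,0.207,0.15],[0.002,0.004,-0.008]],
    [[0.026,0.207,0.15],[0.002,0.004,-0.008]]
  ]
}}

```text
clock: 9.23
tool_pos: [0.5222, -0.0082, 0.0613]
ee_rot: [-0.002, 0.999, -0.04, 0.002]
contact_force: [0.2, 1.1, -0.7]
opening: 0.0136
finger_force: 58.9
```

```bash
python3 - <<'E'
from h import *
s=arm.observe();print(s["clock"],s["tool_pos"],s["opening"],s["contact_force"])
G=go(.5197,-.0155,.0195,-.09)
E
```

```text
9.2333 [ 0.5222 -0.0082  0.0613] 0.013634256140377398 [ 0.1655  1.1154 -0.6993]
shift [-0.008   0.0307  0.1672] turn [-0.0057 -0.0041  0.0115]
```

Emit:
{"api": "jog_arm", "payload": {
  "motion": [
    [[-0.008,0.031,0.05],[-0.005,-0.004,0.011]],
    [[-0.008,0.031,0.05],[-0.005,-0.004,0.011]],
    [[-0.008,0.031,0.08],[-0.005,-0.004,0.011]],
    [[-0.008,0.031,0.08],[-0.005,-0.004,0.011]],
    [[-0.008,0.031,0.08],[-0.005,-0.004,0.011]],
    [[-0.008,0.031,0.08],[-0.005,-0.004,0.011]]
  ]
}}

```text
clock: 9.73
tool_pos: [0.5194, -0.0175, 0.0413]
ee_rot: [0.0, 0.999, -0.046, 0.0]
contact_force: [0.3, 0.1, -1.4]
opening: 0.0135
finger_force: 58.9
```

```bash
python3 - <<'E'
from h import *
s=arm.observe();print(s["clock"],s["tool_pos"],s["opening"],s["contact_force"])
G=go(.5197,-.0155,.0195,-.09)
E
```

```text
9.7333 [ 0.5194 -0.0175  0.0413] 0.013461353391355962 [ 0.3277  0.1358 -1.3773]
shift [ 0.0003 -0.008   0.0872] turn [ 0.0006 -0.0004 -0.0015]
```

Emit:
{"api": "jog_arm", "payload": {
  "motion": [
    [[0,-0.006,0.02],[0,0,0]],
    [[0,-0.006,0.04],[0,0,0]],
    [[0,-0.006,0.06],[0,0,0]],
    [[0,-0.006,0.075],[0,0,0]],
    [[0,-0.006,0.085],[0,0,0]],
    [[0,-0.006,0.085],[0,0,0]],
    [[0,-0.006,0.085],[0,0,0]]
  ]
}}

```text
clock: 10.32
tool_pos: [0.5194, -0.0163, 0.0198]
ee_rot: [0.0, 0.999, -0.046, -0.0]
contact_force: [-0.5, 0.2, -0.2]
opening: 0.0135
finger_force: 58.9
```

```bash
python3 - <<'E'
from h import *
s=arm.observe();print(s["clock"],s["tool_pos"],s["opening"],s["contact_force"])
G=go(.5197,-.0155,.0195,-.09)
E
```

```text
10.3167 [ 0.5194 -0.0163  0.0198] 0.013548678740079477 [-0.5237  0.2234 -0.1572]
shift [ 0.001  -0.0032  0.0013] turn [ 0.0009  0.0002 -0.002 ]
```

Emit:
{"api": "jog_arm", "payload": {
  "motion": [
    [[0,0,0],[0,0,0]],
    [[0,0,0],[0,0,0]],
    [[0,0,0],[0,0,0]],
    [[0,0,-0.05],[0,0,0]],
    [[0,0,-0.2],[0,0,0]],
    [[0,0,-0.35],[0,0,0]],
    [[0,0,-0.5],[0,0,0]],
    [[0,0,-0.65],[0,0,0]]
  ],
  "claw": 0.2
}}

```text
clock: 10.98
tool_pos: [0.5191, -0.0162, 0.1854]
ee_rot: [0.0, 0.999, -0.046, 0.0]
contact_force: [1.2, 0.2, 0.2]
opening: 0.034
finger_force: 0.0
```

Emit:
{"api": "jog_arm", "payload": {
  "motion": [
    [[-0.15,0.9,-0.05],[0,0,0]],
    [[-0.15,0.9,-0.05],[0,0,0]],
    [[-0.15,0.9,-0.05],[0,0,0]],
    [[-0.15,0.9,-0.05],[0,0,0]],
    [[-0.15,0.9,-0.05],[0,0,0]],
    [[-0.15,0.9,-0.05],[0,0,0]],
    [[-0.15,0.9,-0.05],[0,0,0]],
    [[-0.15,0.9,-0.05],[0,0,0]]
  ]
}}

```text
clock: 11.65
tool_pos: [0.4611, -0.2379, 0.1961]
ee_rot: [0.0, 0.999, -0.047, 0.001]
contact_force: [-0.9, -0.2, -0.4]
opening: 0.0337
finger_force: 0.0
```

Emit:
{"api": "jog_arm", "payload": {
  "motion": [
    [[0,0.1,0],[0,0,0]],
    [[0,0.1,0],[0,0,0]],
    [[0,0.1,0],[0,0,0]],
    [[0,0.1,0],[0,0,0]]
  ]
}}

```text
clock: 11.98
tool_pos: [0.4598, -0.2599, 0.1954]
ee_rot: [-0.0, 0.999, -0.045, 0.0]
contact_force: [-0.6, 0.4, 0.6]
opening: 0.0341
finger_force: 0.0
```

```bash
python3 - <<'E'
from h import *
s=arm.observe();print(s["clock"],s["tool_pos"],s["opening"],s["qpos"])
p,d,c,T=shot("wrist");cv2.imwrite("pics/w5.png",p[...,::-1]);np.savez("w5.npz",p=p,d=d,T=T)
E
```

```text
11.9833 [ 0.4598 -0.2599  0.1954] 0.03412282490570203 [ 0.4865  0.3768 -0.0709  1.8915  0.0334  0.8742 -1.2613]
```

View pics/w5.png

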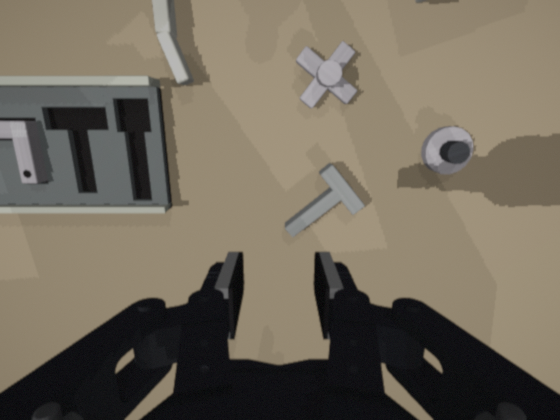

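The angle sits in its cavity at (25,150). The cross is at (329,74), the T-key at (325,200) with its bar at the upper right, and the knob at (448,150).

```bash
python3 - <<'E'
from part import *
f=np.load("w5.npz");p,d,T=f["p"],f["d"],f["T"];c=camera_params("wrist")
W=cloud(d,c,T)
for uv in((329,74),(335,195),(452,152)):print(uv,W[uv[1],uv[0]])
x=W[195,335,:2];print("tkey");rect(p,d,c,T,x,.014,.03,.02,.075)
x=W[74,329,:2];print("cross arms");r,_,m,X=rect(p,d,c,T,x,.008,.016,.012,.05)
print("hub");rect(p,d,c,T,x,.024,.04,.03,.04)
x=W[152,452,:2];print("disc");rect(p,d,c,T,x,.008,.016,.012,.05);print("grip");rect(p,d,c,T,x,.024,.04,.03,.04)
E
```

```text
(329, 74) [ 0.5634 -0.3144  0.0299]
(335, 195) [ 0.4491 -0.317   0.0191]
(452, 152) [ 0.484  -0.4281  0.0297]
tkey
n 1675 rect c [ 0.4366 -0.2983] size [56.6 79.5] ang(rad) 0.6049 centroid [ 0.444  -0.3085] zmed 0.019926633558197515
cross arms
n 438 rect c [ 0.5785 -0.3   ] size [23.4 16.3] ang(rad) 0.8202 centroid [ 0.579  -0.2994] zmed 0.01190252229994554
hub
n 504 rect c [ 0.5645 -0.3149] size [20.5 20.8] ang(rad) 1.5156 centroid [ 0.5648 -0.3148] zmed 0.030011702051385036
disc
n 1233 rect c [ 0.4838 -0.433 ] size [47.4 47.4] ang(rad) 1.1565 centroid [ 0.4852 -0.43  ] zmed 0.011994870015054615
grip
n 459 rect c [ 0.4835 -0.4329] size [23.2 20.7] ang(rad) 1.481 centroid [ 0.4839 -0.4329] zmed 0.029960846665291252
```

```bash
python3 - <<'E'
from h import *
go(.4400,-.3032,.05,-.966)
E
```

```text
shift [-0.0637  0.1801  0.5812] turn [-0.0005 -0.0003  1.1163]
```

Emit:
{"api": "jog_arm", "payload": {
  "motion": [
    [[-0.064,0.18,0.3],[0,0,0.9]],
    [[-0.064,0.18,0.3],[0,0,0.9]],
    [[-0.064,0.18,0.3],[0,0,0.9]],
    [[-0.064,0.18,0.3],[0,0,0.9]],
    [[-0.064,0.18,0.3],[0,0,0.9]],
    [[-0.064,0.18,0.3],[0,0,0.9]],
    [[-0.064,0.18,0.3],[0,0,0.9]],
    [[-0.064,0.18,0.3],[0,0,0.9]]
  ],
  "claw": 0
}}

```text
clock: 12.7
tool_pos: [0.4398, -0.3039, 0.1203]
ee_rot: [0.0, 0.922, -0.387, 0.0]
contact_force: [0.8, -0.3, -0.0]
opening: 0.0426
finger_force: 0.0
```

Emit:
{"api": "jog_arm", "payload": {
  "motion": [
    [[0,0,0.15],[0,0,0.216]],
    [[0,0,0.28],[0,0,0.216]],
    [[0,0,0.28],[0,0,0.216]],
    [[0,0,0.28],[0,0,0.216]],
    [[0,0,0.28],[0,0,0.216]]
  ]
}}

```text
clock: 13.12
tool_pos: [0.4401, -0.3054, 0.0515]
ee_rot: [0.0, 0.886, -0.464, 0.001]
contact_force: [-0.3, -0.6, 0.7]
opening: 0.0428
finger_force: 0.0
```

```bash
python3 - <<'E'
from h import *
s=arm.observe();print(s["clock"],s["tool_pos"],s["opening"])
go(.4400,-.3032,.008,-.966)
p,d,c,T=shot("wrist");cv2.imwrite("pics/w6.png",p[...,::-1]);np.savez("w6.npz",p=p,d=d,T=T)
from part import rect
rect(p,d,c,T,(.444,-.309),.014,.03,.02,.075)
E
```

```text
13.1167 [ 0.4401 -0.3054  0.0515] 0.042774446381571435
shift [-0.0076 -0.0046  0.174 ] turn [-0.0008 -0.0023  0.0011]
n 5012 rect c [ 0.436  -0.2996] size [55.5 80.6] ang(rad) 0.6057 centroid [ 0.4447 -0.3121] zmed 0.01997757642765098
```

Emit:
{"api": "jog_arm", "payload": {
  "motion": [
    [[-0.003,0,0.06],[0,0,0]],
    [[-0.003,0,0.12],[0,0,0]],
    [[-0.003,0,0.16],[0,0,0]],
    [[-0.003,0,0.175],[0,0,0]],
    [[-0.003,0,0.175],[0,0,0]],
    [[-0.003,0,0.175],[0,0,0]]
  ]
}}

```text
clock: 13.67
tool_pos: [0.4393, -0.3049, 0.0072]
ee_rot: [0.0, 0.885, -0.465, 0.001]
contact_force: [-0.4, 0.5, 0.2]
opening: 0.0426
finger_force: 0.0
```

Emit:
{"api": "jog_arm", "payload": {
  "motion": [
    [[0,0,0],[0,0,0]],
    [[0,0,0],[0,0,0]],
    [[0,0,0],[0,0,0]],
    [[0,0,0],[0,0,0]],
    [[0,0,0],[0,0,0]],
    [[0,0,0],[0,0,0]]
  ],
  "claw": 1
}}

```text
clock: 14.17
tool_pos: [0.4393, -0.3049, 0.0073]
ee_rot: [0.0, 0.885, -0.465, 0.001]
contact_force: [-0.9, 1.5, 5.4]
opening: 0.0122
finger_force: 59.3
```

Emit:
{"api": "jog_arm", "payload": {
  "motion": [
    [[0,0,-0.05],[0,0,0]],
    [[0,0,-0.1],[0,0,0]],
    [[0,0,-0.2],[0,0,0]],
    [[0,0,-0.3],[0,0,0]],
    [[0,0,-0.36],[0,0,0]],
    [[0,0,-0.36],[0,0,0]],
    [[0,0,-0.36],[0,0,0]]
  ]
}}

```text
clock: 14.75
tool_pos: [0.4395, -0.3048, 0.098]
ee_rot: [0.0, 0.885, -0.465, 0.002]
contact_force: [-0.1, 0.9, -1.3]
opening: 0.0124
finger_force: 58.7
```

```bash
cat > held.py <<'E'
from h import *
def held(rad=.085,ztop=(-.03,.01)):
    p,d,c,T=shot("wrist");np.savez("held.npz",p=p,d=d,T=T)
    W=cloud(d,c,c["mount"]);g=p.astype(int)
    m=(g.min(2)>95)&(np.ptp(g,axis=2)<28)&(W[...,2]>ztop[0])&(W[...,2]<ztop[1])&(np.hypot(W[...,0],W[...,1])<rad)
    m=cv2.morphologyEx(m.astype(np.uint8),cv2.MORPH_OPEN,np.ones((3,3)))
    X=W[m>0];A=np.linalg.lstsq(np.c_[X[:,:2],np.ones(len(X))],X[:,2],rcond=None)[0];print(len(X),"plane",A)
    t=X[abs(X[:,2]-np.c_[X[:,:2],np.ones(len(X))]@A)<.003]
    print("x",np.percentile(t[:,0],[.2,99.8]),"y",np.percentile(t[:,1],[.2,99.8]),cv2.minAreaRect((t[:,:2]*1000).astype(np.float32)))
    return p
E
python3 - <<'E'
from held import *
s=arm.observe();print(s["clock"],s["tool_pos"],s["opening"],s["finger_force"])
p=held();cv2.imwrite("pics/w7.png",p[...,::-1])
E
```

```text
14.75 [ 0.4395 -0.3048  0.098 ] 0.012360039065125656 58.69805574417114
6634 plane [ 0.0008  0.0009 -0.0127]
x [-0.0445  0.0323] y [-0.0279  0.0273] ((-6.602359771728516, 0.0769805908203125), (56.0457763671875, 78.2541275024414), 89.21622467041016)
```

```bash
python3 - <<'E'
from h import *
go(.5231,-.0651,.098,-.0903)
E
```

```text
shift [-0.597  -0.8203 -0.005 ] turn [ 0.0004 -0.0014 -1.1174]
```

Emit:
{"api": "jog_arm", "payload": {
  "motion": [
    [[-0.55,-0.76,0],[0,0,-0.95]],
    [[-0.55,-0.76,0],[0,0,-0.95]],
    [[-0.55,-0.76,0],[0,0,-0.95]],
    [[-0.55,-0.76,0],[0,0,-0.95]],
    [[-0.55,-0.76,0],[0,0,-0.95]],
    [[-0.55,-0.76,0],[0,0,-0.95]],
    [[-0.55,-0.76,0],[0,0,-0.95]],
    [[-0.55,-0.76,0],[0,0,-0.95]]
  ]
}}

```text
clock: 15.47
tool_pos: [0.5169, -0.0814, 0.0953]
ee_rot: [-0.0, 0.994, -0.109, -0.001]
contact_force: [0.1, -1.9, -0.5]
opening: 0.0124
finger_force: 58.8
```

Emit:
{"api": "jog_arm", "payload": {
  "motion": [
    [[0,0,0],[0,0,-0.166]],
    [[0,0,0.05],[0,0,-0.166]],
    [[0,0,0.1],[0,0,-0.166]],
    [[0,0,0.1],[0,0,-0.166]],
    [[0,0,0.1],[0,0,-0.166]]
  ]
}}

```text
clock: 15.88
tool_pos: [0.5158, -0.0849, 0.0704]
ee_rot: [0.001, 0.999, -0.047, -0.001]
contact_force: [-0.6, 0.4, 0.1]
opening: 0.0125
finger_force: 58.8
```

```bash
python3 - <<'E'
from h import *
s=arm.observe();print(s["clock"],s["tool_pos"],s["opening"],s["finger_force"])
go(.5231,-.0651,.040,-.0903)
E
```

```text
15.8833 [ 0.5158 -0.0849  0.0704] 0.012454289819457823 58.7802118062973
shift [ 0.0218 -0.0817  0.1214] turn [ 0.0017  0.0036 -0.0051]
```

Emit:
{"api": "jog_arm", "payload": {
  "motion": [
    [[0.02,-0.05,0],[0.001,0.003,-0.005]],
    [[0.022,-0.082,0.04],[0.001,0.003,-0.005]],
    [[0.022,-0.082,0.08],[0.001,0.003,-0.005]],
    [[0.022,-0.082,0.1],[0.001,0.003,-0.005]],
    [[0.022,-0.082,0.1],[0.001,0.003,-0.005]],
    [[0.022,-0.082,0.1],[0.001,0.003,-0.005]],
    [[0.022,-0.082,0.1],[0.001,0.003,-0.005]]
  ]
}}

```text
clock: 16.47
tool_pos: [0.5247, -0.064, 0.0463]
ee_rot: [0.0, 0.999, -0.044, 0.001]
contact_force: [0.5, -0.5, -0.7]
opening: 0.0126
finger_force: 58.8
```

```bash
python3 - <<'E'
from held import *
s=arm.observe();print(s["clock"],s["tool_pos"],s["opening"],s["finger_force"])
go(.5231,-.0651,.0155,-.0903)
p=held();cv2.imwrite("pics/w8.png",p[...,::-1])
E
```

```text
16.4667 [ 0.5247 -0.064   0.0463] 0.012576755498574916 58.80935847759247
shift [-0.0061  0.0049  0.1231] turn [ 0.0002 -0.0031  0.0028]
7643 plane [ 0.0027  0.0001 -0.0127]
x [-0.0443  0.0331] y [-0.0277  0.0274] ((-5.995006561279297, -0.08574676513671875), (56.08934020996094, 78.45973205566406), 89.96419525146484)
```

View pics/w8.png

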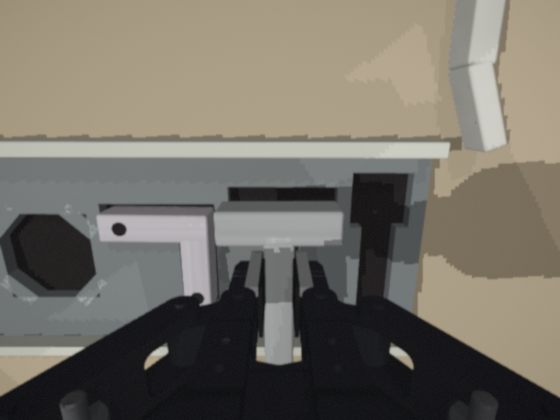

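The angle is nested in its cavity. The held T-key's bar spans columns 215-342, and the T cavity still visible beyond it spans 229-336, far edge at about row 188.

```bash
python3 - <<'E'
from h import *
f=np.load("held.npz");p,T=f["p"],f["T"];c=camera_params("wrist")
col=p[165:215,270:300].max(2).mean(1);print(col.astype(int))
row=p[189:199,210:420].max(2).mean(0).astype(int);e=np.where(np.abs(np.diff(row))>8)[0]+210;print(e)
Mi=np.linalg.inv(T)
for uv in((283,187),(229.5,194),(336.5,194)):
    X=np.r_[cast(uv,.013,c,T)[0],1];print(uv,(Mi@X)[:3])
E
```

```text
[117 117 117 117 117 117 117 117 117 117 117 117 117 117 117 118 119 121
 122 123 120 103  70  37  26  25  25  25  25  26  26  26  26  27  29  44
  71  87  91  91  91  91  90  90  92  97 114 136 151 158]
[226 227 228 229 334 336 337 350 351 352 404 405 406 410 411]
(283, 187) [ 0.0026  0.0129 -0.1797]
(229.5, 194) [-0.0277  0.009  -0.1808]
(336.5, 194) [ 0.0328  0.009  -0.1808]
```

Emit:
{"api": "jog_arm", "payload": {
  "motion": [
    [[-0.01,0.008,0.02],[0,0,0]],
    [[-0.01,0.008,0.05],[0,0,0]],
    [[-0.01,0.008,0.08],[0,0,0]],
    [[-0.01,0.008,0.1],[0,0,0]],
    [[-0.01,0.008,0.115],[0,0,0]],
    [[-0.01,0.008,0.12],[0,0,0]],
    [[-0.01,0.008,0.12],[0,0,0]]
  ]
}}

```text
clock: 17.1
tool_pos: [0.5219, -0.0653, 0.0158]
ee_rot: [-0.0, 0.999, -0.044, 0.001]
contact_force: [0.1, -0.1, -0.5]
opening: 0.0122
finger_force: 58.8
```

```bash
python3 - <<'E'
from h import *
s=arm.observe();print(s["clock"],s["tool_pos"],s["opening"],s["contact_force"])
go(.5225,-.0658,.0155,-.0903)
E
```

```text
17.1 [ 0.5219 -0.0653  0.0158] 0.012235916327413767 [ 0.0727 -0.0951 -0.5297]
shift [0.0026 0.0019 0.0012] turn [-0.0003 -0.0023  0.0035]
```

Emit:
{"api": "jog_arm", "payload": {
  "motion": [
    [[0,0,0],[0,0,0]],
    [[0,0,0],[0,0,0]],
    [[0,0,0],[0,0,0]],
    [[0,0,-0.05],[0,0,0]],
    [[0,0,-0.2],[0,0,0]],
    [[0,0,-0.35],[0,0,0]],
    [[0,0,-0.5],[0,0,0]],
    [[0,0,-0.6],[0,0,0]]
  ],
  "claw": 0.3
}}

```text
clock: 17.77
tool_pos: [0.523, -0.0655, 0.1709]
ee_rot: [0.0, 0.999, -0.044, 0.004]
contact_force: [0.9, -0.3, 0.7]
opening: 0.0298
finger_force: 0.0
```

Emit:
{"api": "jog_arm", "payload": {
  "motion": [
    [[0.2,0.98,0],[0,0,0.84]],
    [[0.2,0.98,0],[0,0,0.84]],
    [[0.2,0.98,0],[0,0,0.84]],
    [[0.2,0.98,0],[0,0,0.84]],
    [[0.2,0.98,0],[0,0,0.84]],
    [[0.2,0.98,0],[0,0,0.84]],
    [[0.2,0.98,0],[0,0,0.84]],
    [[0.2,0.98,0],[0,0,0.84]]
  ],
  "claw": 0
}}

```text
clock: 18.43
tool_pos: [0.5492, -0.3172, 0.1674]
ee_rot: [0.0, 0.93, -0.367, 0.002]
contact_force: [-0.0, 0.8, -0.0]
opening: 0.0428
finger_force: 0.0
```

Emit:
{"api": "jog_arm", "payload": {
  "motion": [
    [[0,0,0.1],[0,0,0]],
    [[0,0,0.2],[0,0,0]],
    [[0,0,0.2],[0,0,0]],
    [[0,0,0.2],[0,0,0]]
  ]
}}

```text
clock: 18.77
tool_pos: [0.5497, -0.3117, 0.1161]
ee_rot: [-0.001, 0.931, -0.364, -0.0]
contact_force: [0.1, -0.1, -0.8]
opening: 0.0429
finger_force: 0.0
```

```bash
python3 - <<'E'
from part import *
s=arm.observe();print(s["clock"],s["tool_pos"],s["opening"],s["qpos"])
p,d,c,T=shot("wrist");np.savez("w9.npz",p=p,d=d,T=T);cv2.imwrite("pics/w9.png",p[...,::-1])
print("hub");r,x,_,_=rect(p,d,c,T,(.5646,-.3149),.024,.04,.03,.06)
W=cloud(d,c,T);m=(W[...,2]>.006)&(W[...,2]<.036)&(np.hypot(W[...,0]-x[0],W[...,1]-x[1])<.045)
X=W[m];ang=np.arctan2(X[:,1]-x[1],X[:,0]-x[0]);rr=np.hypot(X[:,1]-x[1],X[:,0]-x[0]);k=rr>.018
print("arm yaw",np.angle(np.exp(4j*ang[k]).mean())/4,k.sum(),abs(np.exp(4j*ang[k]).mean()))
a=np.angle(np.exp(4j*ang[k]).mean())/4
for q in(0,1,2,3):
    b=a+q*np.pi/2;kk=k&(abs(np.angle(np.exp(1j*(ang-b))))<.3);print(q,np.percentile(rr[kk],98),kk.sum())
E
```

```text
18.7667 [ 0.5497 -0.3117  0.1161] 0.04288475972192881 [ 0.3747  0.6424  0.1012  1.6761 -0.0852  0.8279 -1.8027]
hub
n 673 rect c [ 0.5653 -0.316 ] size [20.7 21.2] ang(rad) 0.8259 centroid [ 0.5654 -0.3158] zmed 0.029955552410227543
arm yaw -0.7538732721963612 1473 0.713202805706548
0 0.03153601474231562 340
1 0.03204479201945524 324
2 0.03263243375602903 313
3 0.03173387857413665 326
```

```bash
python3 - <<'E'
from h import *
go(.5654,-.3158,.0155,-.754)
E
```

```text
shift [ 0.0506 -0.0299  0.408 ] turn [-0.0031 -0.0024  0.0104]
```

Emit:
{"api": "jog_arm", "payload": {
  "motion": [
    [[0.051,-0.03,0.06],[-0.003,-0.002,0.01]],
    [[0.051,-0.03,0.14],[-0.003,-0.002,0.01]],
    [[0.051,-0.03,0.22],[-0.003,-0.002,0.01]],
    [[0.051,-0.03,0.3],[-0.003,-0.002,0.01]],
    [[0.051,-0.03,0.36],[-0.003,-0.002,0.01]],
    [[0.051,-0.03,0.4],[-0.003,-0.002,0.01]],
    [[0.051,-0.03,0.4],[-0.003,-0.002,0.01]],
    [[0.051,-0.03,0.4],[-0.003,-0.002,0.01]]
  ]
}}

```text
clock: 19.48
tool_pos: [0.5654, -0.3171, 0.0171]
ee_rot: [0.0, 0.93, -0.369, 0.0]
contact_force: [0.4, 0.1, 0.4]
opening: 0.0428
finger_force: 0.0
```

```bash
python3 - <<'E'
from h import *
s=arm.observe();print(s["clock"],s["tool_pos"],s["contact_force"])
go(.5654,-.3158,.0155,-.754)
E
```

```text
19.4833 [ 0.5654 -0.3171  0.0171] [0.4041 0.0646 0.3949]
shift [-0.0036 -0.0037  0.0065] turn [ 0.0005 -0.0012 -0.0014]
```

Emit:
{"api": "jog_arm", "payload": {
  "motion": [
    [[-0.002,-0.003,0.005],[0,0,0]],
    [[-0.002,-0.003,0.005],[0,0,0]],
    [[-0.002,-0.003,0.005],[0,0,0]],
    [[-0.002,-0.003,0.005],[0,0,0]],
    [[-0.002,-0.003,0.005],[0,0,0]],
    [[-0.002,-0.003,0.005],[0,0,0]]
  ],
  "claw": 1
}}

```text
clock: 19.98
tool_pos: [0.5661, -0.3164, 0.0167]
ee_rot: [0.0, 0.93, -0.369, 0.001]
contact_force: [-0.6, 0.1, 6.1]
opening: 0.0195
finger_force: 58.7
```

Emit:
{"api": "jog_arm", "payload": {
  "motion": [
    [[0,0,-0.05],[0,0,0]],
    [[0,0,-0.1],[0,0,0]],
    [[0,0,-0.2],[0,0,0]],
    [[0,0,-0.3],[0,0,0]],
    [[0,0,-0.4],[0,0,0]],
    [[0,0,-0.4],[0,0,0]],
    [[0,0,-0.4],[0,0,0]]
  ]
}}

```text
clock: 20.57
tool_pos: [0.5665, -0.3169, 0.1181]
ee_rot: [0.001, 0.93, -0.369, 0.002]
contact_force: [-0.1, 0.1, -0.7]
opening: 0.0194
finger_force: 58.7
```

```bash
python3 - <<'E'
from held import *
s=arm.observe();print(s["clock"],s["tool_pos"],s["opening"],s["finger_force"])
go(.5354,.1447,.115,-.0903)
p=held(.05,(-.025,.02));cv2.imwrite("pics/w10.png",p[...,::-1])
E
```

```text
20.5667 [ 0.5665 -0.3169  0.1181] 0.01937302039675676 58.711257576942444
shift [-1.3563 -1.2588  0.0066] turn [ 0.0012 -0.0062 -0.8468]
4106 plane [ 0.1114 -0.0092 -0.0019]
x [0.0199 0.0302] y [-0.0072  0.0071] ((24.929344177246094, -0.07878732681274414), (10.39293098449707, 14.377019882202148), 0.548761785030365)
```

View pics/w10.png

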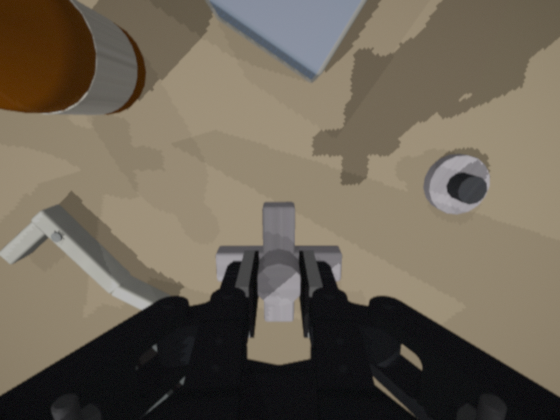

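The cross hangs level and aligned with the tool at (279,275). The knob is still at (460,185).

Emit:
{"api": "jog_arm", "payload": {
  "motion": [
    [[-0.66,-0.62,0],[0,0,0]],
    [[-0.66,-0.62,0],[0,0,0]],
    [[-0.66,-0.62,0],[0,0,0]],
    [[-0.66,-0.62,0],[0,0,0]],
    [[-0.66,-0.62,0],[0,0,0]],
    [[-0.66,-0.62,0],[0,0,0]],
    [[-0.66,-0.62,0],[0,0,0]]
  ]
}}

```text
clock: 21.2
tool_pos: [0.5501, -0.0828, 0.1139]
ee_rot: [-0.001, 0.931, -0.365, -0.002]
contact_force: [-0.5, 0.4, -1.4]
opening: 0.0192
finger_force: 58.9
```

Emit:
{"api": "jog_arm", "payload": {
  "motion": [
    [[-0.67,-0.62,0],[0,0,-0.847]],
    [[-0.67,-0.62,0],[0,0,-0.847]],
    [[-0.67,-0.62,0],[0,0,-0.847]],
    [[-0.67,-0.62,0],[0,0,-0.847]],
    [[-0.67,-0.62,0],[0,0,-0.847]],
    [[-0.67,-0.62,0],[0,0,-0.847]],
    [[-0.67,-0.62,0],[0,0,-0.847]],
    [[-0.67,-0.62,0],[0,0,-0.847]]
  ]
}}

```text
clock: 21.87
tool_pos: [0.5349, 0.1379, 0.1141]
ee_rot: [0.001, 0.999, -0.044, -0.001]
contact_force: [0.4, -0.2, -1.3]
opening: 0.0192
finger_force: 58.9
```

Emit:
{"api": "jog_arm", "payload": {
  "motion": [
    [[0,0,0.05],[0,0,0]],
    [[0,0,0.1],[0,0,0]],
    [[0,0,0.15],[0,0,0]],
    [[0,0,0.15],[0,0,0]]
  ]
}}

```text
clock: 22.2
tool_pos: [0.5335, 0.1353, 0.0743]
ee_rot: [0.002, 0.999, -0.046, -0.003]
contact_force: [-1.2, -0.6, -0.5]
opening: 0.0197
finger_force: 58.9
```

```bash
python3 - <<'E'
from held import *
s=arm.observe();print(s["clock"],s["tool_pos"],s["opening"],s["finger_force"])
go(.5354,.1447,.05,-.0903)
E
```

```text
22.2 [0.5335 0.1353 0.0743] 0.01974844131298921 58.881354331970215
shift [ 0.0046 -0.0387  0.097 ] turn [ 0.0046  0.0063 -0.0025]
```

Emit:
{"api": "jog_arm", "payload": {
  "motion": [
    [[0.005,-0.039,0.03],[0.004,0.005,0]],
    [[0.005,-0.039,0.06],[0.004,0.005,0]],
    [[0.005,-0.039,0.08],[0.004,0.005,0]],
    [[0.005,-0.039,0.08],[0.004,0.005,0]],
    [[0.005,-0.039,0.08],[0.004,0.005,0]],
    [[0.005,-0.039,0.08],[0.004,0.005,0]],
    [[0.005,-0.039,0.08],[0.004,0.005,0]]
  ]
}}

```text
clock: 22.78
tool_pos: [0.538, 0.1471, 0.0577]
ee_rot: [-0.001, 0.999, -0.045, 0.002]
contact_force: [0.2, -0.5, -1.0]
opening: 0.0192
finger_force: 58.9
```

```bash
python3 - <<'E'
from held import *
from tray import cavs
s=arm.observe();print(s["clock"],s["tool_pos"],s["opening"],s["finger_force"])
go(.5354,.1447,.022,-.0903)
p,d,c,T=shot("wrist");np.savez("w11.npz",p=p,d=d,T=T);cv2.imwrite("pics/w11.png",p[...,::-1])
E
```

```text
22.7833 [0.538  0.1471 0.0577] 0.019223737717586387 58.89779806137085
shift [-0.01    0.0109  0.1429] turn [-0.0033 -0.0058  0.0001]
```

View pics/w11.png

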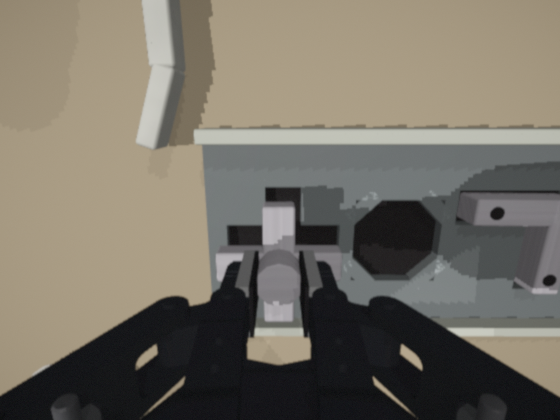

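The held cross is just short of its cavity. The cavity's far arm spans columns 265-301 from row 187 and its side arms span 228-339. The knob octagon is at (396,237).

```bash
python3 - <<'E'
from h import *
from tray import cavs
f=np.load("w11.npz");p,T=f["p"],f["T"];c=camera_params("wrist")
print("knob cav",cavs(p,c,T,(345,190,450,290),yaw=-.0903))
P=T@np.linalg.inv(c["mount"])
loc=lambda uv:(np.linalg.inv(P)@np.r_[cast(uv,.013,c,T)[0],1])[:3]
v=p[175:200,268:298].max(2).mean(1).astype(int);print(v)
h=p[192:200,255:312].max(2).mean(0).astype(int);print(h)
h2=p[228:240,220:262].max(2).mean(0).astype(int);print(h2)
h3=p[228:240,300:350].max(2).mean(0).astype(int);print(h3)
for uv in((283,187),(265,196),(301,196),(228,234),(339,234)):print(uv,loc(uv))
E
```

```text
knob cav [(array([0.5298, 0.0757]), array([0.0488, 0.0504]))]
[123 123 123 123 123 123 123 123 123 123 120 107  77  44  32  32  31  31
  31  31  31  32  33  33  34]
[122 122 122 123 122 122 123 122 121 110  69  32  24  23  23  21  22  22
  23  23  27  32  36  36  36  36  35  35  36  36  35  36  36  36  35  36
  36  37  36  35  35  34  35  35  39  62  95 106  91  84  84  84  84  84
  83  84  84]
[122 122 121 121 121 120 110  77  50  34  25  23  24  23  24  24  24  27
  32  35  36  36  36  36  35  36  36  36  36  36  37  37  37  36  37  36
  36  36  36  35  37  55]
[23 23 24 23 24 24 23 23 23 23 24 24 23 23 23 25 23 23 23 24 23 23 24 24
 23 23 24 23 23 24 23 23 24 23 23 24 32 46 57 71 80 83 83 83 83 83 83 83
 83 83]
(283, 187) [0.0311 0.0026 0.0449]
(265, 196) [ 0.0256 -0.0082  0.0449]
(301, 196) [0.0256 0.0135 0.0448]
(228, 234) [ 0.0012 -0.0316  0.0448]
(339, 234) [0.0012 0.0377 0.0446]
```

Emit:
{"api": "jog_arm", "payload": {
  "motion": [
    [[-0.012,0.011,0.02],[-0.002,-0.004,0]],
    [[-0.012,0.011,0.05],[-0.002,-0.004,0]],
    [[-0.012,0.011,0.08],[-0.002,-0.004,0]],
    [[-0.012,0.011,0.1],[-0.002,-0.004,0]],
    [[-0.012,0.011,0.12],[-0.002,-0.004,0]],
    [[-0.012,0.011,0.135],[-0.002,-0.004,0]],
    [[-0.012,0.011,0.14],[-0.002,-0.004,0]],
    [[-0.012,0.011,0.14],[-0.002,-0.004,0]]
  ]
}}

```text
clock: 23.5
tool_pos: [0.5343, 0.1448, 0.022]
ee_rot: [-0.0, 0.999, -0.045, 0.0]
contact_force: [-0.2, 0.0, -0.2]
opening: 0.0191
finger_force: 58.9
```

```bash
python3 - <<'E'
from h import *
s=arm.observe();print(s["clock"],s["tool_pos"],s["opening"],s["contact_force"])
go(.5350,.1445,.022,-.0903)
E
```

```text
23.5 [0.5343 0.1448 0.022 ] 0.01913261311745479 [-0.1964  0.0176 -0.199 ]
shift [0.0027 0.0008 0.0001] turn [-0.0007 -0.0002  0.0006]
```

Emit:
{"api": "jog_arm", "payload": {
  "motion": [
    [[0,0,0],[0,0,0]],
    [[0,0,0],[0,0,0]],
    [[0,0,0],[0,0,0]],
    [[0,0,-0.05],[0,0,0]],
    [[0,0,-0.2],[0,0,0]],
    [[0,0,-0.35],[0,0,0]],
    [[0,0,-0.5],[0,0,0]],
    [[0,0,-0.55],[0,0,0]]
  ],
  "claw": 0.2
}}

```text
clock: 24.17
tool_pos: [0.5374, 0.1455, 0.1663]
ee_rot: [-0.002, 0.999, -0.045, 0.004]
contact_force: [2.2, 0.4, 0.2]
opening: 0.0342
finger_force: 0.0
```

Emit:
{"api": "jog_arm", "payload": {
  "motion": [
    [[0,0.9,0],[0,0,0]],
    [[0,0.9,0],[0,0,0]],
    [[0,0.9,0],[0,0,0]],
    [[0,0.9,0],[0,0,0]],
    [[0,0.9,0],[0,0,0]],
    [[0,0.9,0],[0,0,0]]
  ]
}}

```text
clock: 24.67
tool_pos: [0.5131, -0.0864, 0.1609]
ee_rot: [0.001, 0.999, -0.048, 0.001]
contact_force: [-0.2, -1.2, -0.2]
opening: 0.034
finger_force: 0.0
```

Emit:
{"api": "jog_arm", "payload": {
  "motion": [
    [[-0.1,0.9,0],[0,0,0]],
    [[-0.1,0.9,0],[0,0,0]],
    [[-0.1,0.9,0],[0,0,0]],
    [[-0.1,0.9,0],[0,0,0]],
    [[-0.1,0.9,0],[0,0,0]],
    [[-0.1,0.9,0],[0,0,0]]
  ]
}}

```text
clock: 25.17
tool_pos: [0.4667, -0.308, 0.1609]
ee_rot: [0.001, 0.999, -0.048, 0.001]
contact_force: [-0.2, -0.8, 0.2]
opening: 0.0343
finger_force: 0.0
```

Emit:
{"api": "jog_arm", "payload": {
  "motion": [
    [[0,0.5,0.1],[0,0,0]],
    [[0,0.5,0.2],[0,0,0]],
    [[0,0.5,0.2],[0,0,0]],
    [[0,0.5,0.2],[0,0,0]],
    [[0,0.5,0.2],[0,0,0]],
    [[0,0.5,0.2],[0,0,0]]
  ],
  "claw": 0
}}

```text
clock: 25.67
tool_pos: [0.4578, -0.4254, 0.1098]
ee_rot: [-0.001, 0.999, -0.045, 0.0]
contact_force: [0.0, 0.3, -0.7]
opening: 0.0427
finger_force: 0.0
```

```bash
python3 - <<'E'
from part import *
s=arm.observe();print(s["clock"],s["tool_pos"],s["opening"])
p,d,c,T=shot("wrist");np.savez("w12.npz",p=p,d=d,T=T);cv2.imwrite("pics/w12.png",p[...,::-1])
W=cloud(d,c,T);m=(W[...,2]>.024)&(W[...,2]<.04)&(d>0);m[260:]=0
print("cand",W[m].mean(0),m.sum())
x=(.4838,-.433)
try:
    rect(p,d,c,T,x,.008,.016,.012,.05);r,g,_,_=rect(p,d,c,T,x,.024,.04,.03,.04);go(g[0],g[1],.0155,-.0903)
except Exception as e:print(e)
E
```

```text
25.6667 [ 0.4578 -0.4254  0.1098] 0.04266557484427539
cand [ 0.4839 -0.4344  0.0299] 733
n 2207 rect c [ 0.4836 -0.4345] size [46.6 47. ] ang(rad) 1.4802 centroid [ 0.4852 -0.4344] zmed 0.012044131051936913
n 727 rect c [ 0.4839 -0.4347] size [20.6 20.8] ang(rad) 1.48 centroid [ 0.484  -0.4345] zmed 0.030017048212911374
shift [0.1032 0.0319 0.3788] turn [-0.0022 -0.0021  0.0018]
```

Emit:
{"api": "jog_arm", "payload": {
  "motion": [
    [[0.103,0.032,0.05],[-0.002,-0.002,0]],
    [[0.103,0.032,0.12],[-0.002,-0.002,0]],
    [[0.103,0.032,0.2],[-0.002,-0.002,0]],
    [[0.103,0.032,0.27],[-0.002,-0.002,0]],
    [[0.103,0.032,0.33],[-0.002,-0.002,0]],
    [[0.103,0.032,0.375],[-0.002,-0.002,0]],
    [[0.103,0.032,0.375],[-0.002,-0.002,0]],
    [[0.103,0.032,0.375],[-0.002,-0.002,0]]
  ]
}}

```text
clock: 26.38
tool_pos: [0.4833, -0.4353, 0.0159]
ee_rot: [0.0, 0.999, -0.045, -0.0]
contact_force: [0.3, 0.2, 0.5]
opening: 0.0428
finger_force: 0.0
```

```bash
python3 - <<'E'
from h import *
s=arm.observe();print(s["clock"],s["tool_pos"],s["contact_force"])
go(.4839,-.4345,.0155,-.0903)
E
```

```text
26.3833 [ 0.4833 -0.4353  0.0159] [0.2807 0.2037 0.5462]
shift [ 0.0022 -0.0035  0.0015] turn [0.0004 0.0011 0.0014]
```

Emit:
{"api": "jog_arm", "payload": {
  "motion": [
    [[0.001,-0.002,0],[0,0,0]],
    [[0.001,-0.002,0],[0,0,0]],
    [[0.001,-0.002,0],[0,0,0]],
    [[0.001,-0.002,0],[0,0,0]],
    [[0.001,-0.002,0],[0,0,0]],
    [[0.001,-0.002,0],[0,0,0]]
  ],
  "claw": 1
}}

```text
clock: 26.88
tool_pos: [0.4842, -0.436, 0.0172]
ee_rot: [0.001, 0.999, -0.045, 0.001]
contact_force: [-1.1, 1.5, 6.3]
opening: 0.0193
finger_force: 58.6
```

Emit:
{"api": "jog_arm", "payload": {
  "motion": [
    [[0,0,-0.05],[0,0,0]],
    [[0,0,-0.1],[0,0,0]],
    [[0,0,-0.2],[0,0,0]],
    [[0,0,-0.3],[0,0,0]],
    [[0,0,-0.4],[0,0,0]],
    [[0,0,-0.4],[0,0,0]]
  ]
}}

```text
clock: 27.38
tool_pos: [0.4862, -0.4382, 0.1226]
ee_rot: [0.003, 0.999, -0.045, 0.004]
contact_force: [0.4, -0.4, -0.0]
opening: 0.0193
finger_force: 58.7
```

Emit:
{"api": "jog_arm", "payload": {
  "motion": [
    [[0,-0.95,0],[0,0,0]],
    [[0,-0.95,0],[0,0,0]],
    [[0,-0.95,0],[0,0,0]],
    [[0,-0.95,0],[0,0,0]],
    [[0,-0.95,0],[0,0,0]],
    [[0,-0.95,0],[0,0,0]],
    [[0,-0.95,0],[0,0,0]]
  ]
}}

```text
clock: 27.97
tool_pos: [0.506, -0.1904, 0.1161]
ee_rot: [-0.002, 0.999, -0.04, -0.0]
contact_force: [0.8, 0.4, -0.9]
opening: 0.0193
finger_force: 58.9
```

Emit:
{"api": "jog_arm", "payload": {
  "motion": [
    [[0,-0.95,0],[0,0,0]],
    [[0,-0.95,0],[0,0,0]],
    [[0,-0.95,0],[0,0,0]],
    [[0,-0.95,0],[0,0,0]],
    [[0,-0.95,0],[0,0,0]],
    [[0,-0.95,0],[0,0,0]],
    [[0,-0.95,0],[0,0,0]],
    [[0,-0.95,0],[0,0,0]]
  ]
}}

```text
clock: 28.63
tool_pos: [0.5264, 0.0396, 0.1159]
ee_rot: [0.0, 0.999, -0.043, 0.0]
contact_force: [0.1, -0.8, -0.6]
opening: 0.0193
finger_force: 59.0
```

```bash
python3 - <<'E'
from h import *
s=arm.observe();print(s["clock"],s["tool_pos"],s["opening"],s["finger_force"])
go(.5293,.0746,.06,-.0903)
E
```

```text
28.6333 [0.5264 0.0396 0.1159] 0.019272010351520277 58.99895668029785
shift [-0.0003 -0.1404  0.2236] turn [ 0.0001 -0.0002  0.0057]
```

Emit:
{"api": "jog_arm", "payload": {
  "motion": [
    [[0,-0.08,0.05],[0,0,0.006]],
    [[0,-0.14,0.1],[0,0,0.006]],
    [[0,-0.14,0.17],[0,0,0.006]],
    [[0,-0.14,0.22],[0,0,0.006]],
    [[0,-0.14,0.22],[0,0,0.006]],
    [[0,-0.14,0.22],[0,0,0.006]],
    [[0,-0.14,0.22],[0,0,0.006]]
  ]
}}

```text
clock: 29.22
tool_pos: [0.5297, 0.0711, 0.0611]
ee_rot: [0.001, 0.999, -0.048, 0.0]
contact_force: [0.7, -0.2, -1.0]
opening: 0.0192
finger_force: 59.0
```

```bash
python3 - <<'E'
from h import *
s=arm.observe();print(s["clock"],s["tool_pos"],s["opening"],s["finger_force"])
go(.5288,.0744,.0225,-.0903)
p,d,c,T=shot("wrist");np.savez("w13.npz",p=p,d=d,T=T);cv2.imwrite("pics/w13.png",p[...,::-1])
E
```

```text
29.2167 [0.5297 0.0711 0.0611] 0.019166676418204173 58.99612784385681
shift [-0.0051 -0.013   0.1543] turn [ 0.0014 -0.0003 -0.0082]
```

View pics/w13.png

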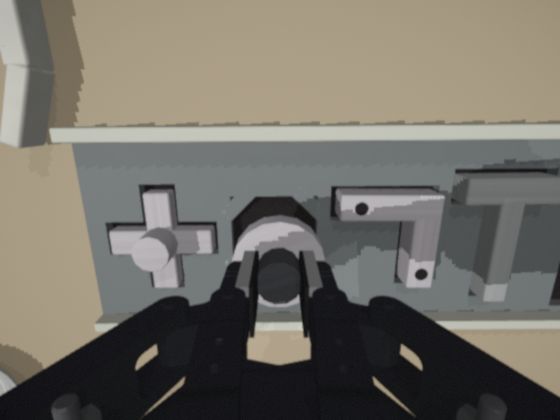

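The cross, angle and T-key are all seated. The knob is held over its octagon, whose far edge spans columns 256-293 at row 197, so it needs to go slightly left.

Emit:
{"api": "jog_arm", "payload": {
  "motion": [
    [[-0.006,-0.011,0.02],[0,0,-0.005]],
    [[-0.006,-0.011,0.05],[0,0,-0.005]],
    [[-0.006,-0.011,0.08],[0,0,-0.005]],
    [[-0.006,-0.011,0.1],[0,0,-0.005]],
    [[-0.006,-0.011,0.12],[0,0,-0.005]],
    [[-0.006,-0.011,0.14],[0,0,-0.005]],
    [[-0.006,-0.011,0.15],[0,0,-0.005]],
    [[-0.006,-0.011,0.15],[0,0,-0.005]]
  ]
}}

```text
clock: 29.93
tool_pos: [0.5276, 0.0753, 0.0224]
ee_rot: [0.0, 0.999, -0.045, -0.001]
contact_force: [0.2, 0.5, -1.2]
opening: 0.0192
finger_force: 59.1
```

```bash
python3 - <<'E'
from h import *
s=arm.observe();print(s["clock"],s["tool_pos"],s["opening"],s["contact_force"])
go(.5288,.0744,.0225,-.0903)
E
```

```text
29.9333 [0.5276 0.0753 0.0224] 0.01919365865216901 [ 0.2498  0.5036 -1.1619]
shift [ 0.0051  0.0031 -0.0005] turn [ 0.0013  0.002  -0.0006]
```

Emit:
{"api": "jog_arm", "payload": {
  "motion": [
    [[0,0,0],[0,0,0]],
    [[0,0,0],[0,0,0]],
    [[0,0,0],[0,0,0]],
    [[0,0,-0.05],[0,0,0]],
    [[0,0,-0.2],[0,0,0]],
    [[0,0.05,-0.35],[0,0,0]],
    [[0,0.15,-0.5],[0,0,0]],
    [[0,0.23,-0.65],[0,0,0]]
  ],
  "claw": 0.2
}}

```text
clock: 30.6
tool_pos: [0.5225, 0.0196, 0.1841]
ee_rot: [0.0, 0.999, -0.045, -0.0]
contact_force: [1.3, -0.3, -1.0]
opening: 0.0345
finger_force: 0.0
```

Emit:
{"api": "jog_arm", "payload": {
  "motion": [
    [[-0.2,0,-0.2],[0,0,0]],
    [[-0.2,0,-0.2],[0,0,0]],
    [[-0.2,0,-0.2],[0,0,0]],
    [[-0.2,0,-0.2],[0,0,0]],
    [[-0.2,0,-0.2],[0,0,0]]
  ]
}}

```text
clock: 31.02
tool_pos: [0.4734, 0.0248, 0.2319]
ee_rot: [0.0, 0.999, -0.045, -0.0]
contact_force: [0.5, -0.4, -0.6]
opening: 0.0342
finger_force: 0.0
```

```bash
cat > seat.py <<'E'
from h import *
p,d,c,T=shot("wrist");np.savez("seat.npz",p=p,d=d,T=T)
s=arm.observe();print(s["clock"],s["tool_pos"],s["opening"])
W=cloud(d,c,T);m=(W[...,2]>.0145)&(W[...,2]<.05)&(np.hypot(W[...,0]-s["tool_pos"][0],W[...,1])<.35)&(d>0);m[300:]=0
n,l,st,ce=cv2.connectedComponentsWithStats(m.astype(np.uint8))
for i in range(1,n):
    if st[i,4]>150:
        X=W[l==i];z=X[:,2];A=np.linalg.lstsq(np.c_[X[:,:2]-X[:,:2].mean(0),np.ones(len(X))],z,rcond=None)[0]
        print(ce[i].round(),st[i,4],X.mean(0),"z",np.percentile(z,[5,25,50,75,95]).round(4),"tilt",A[:2].round(3))
cv2.imwrite("pics/seat%d.png"%int(s["clock"]*10),p[...,::-1])
E
python3 seat.py; ls pics
```

```text
31.0667 [0.4733 0.0248 0.2313] 0.03405877314654731
[88. 38.] 1292 [0.6359 0.2007 0.021 ] z [0.0161 0.0205 0.0216 0.0223 0.0232] tilt [0.062 0.197]
[463.  35.] 1200 [ 0.6048 -0.1717  0.021 ] z [0.0159 0.0206 0.0216 0.0223 0.0231] tilt [ 0.04  -0.218]
[275.  72.] 3410 [0.5879 0.0177 0.029 ] z [0.0213 0.0291 0.0298 0.0304 0.0312] tilt [ 0.523 -0.048]
[358. 125.] 1762 [ 0.5277 -0.0646  0.0245] z [0.0206 0.0242 0.0249 0.0254 0.0261] tilt [ 0.005 -0.031]
[164. 138.] 1568 [0.5338 0.1429 0.0214] z [0.0156 0.0166 0.0173 0.0259 0.0355] tilt [-0.012  0.017]
[301. 128.] 1547 [ 0.5309 -0.0044  0.0248] z [0.0234 0.0243 0.0249 0.0255 0.0263] tilt [ 0.011 -0.003]
[228. 138.] 1506 [0.5274 0.0744 0.0212] z [0.0158 0.0166 0.0173 0.0192 0.0355] tilt [-0.012  0.009]
[277. 189.] 2106 [0.4669 0.0271 0.0226] z [0.016  0.0224 0.0236 0.0242 0.0251] tilt [-0.738  0.065]
crop0.png
s4.png
seat310.png
side0.png
top0.png
top1.png
w1.png
w10.png
w11.png
w12.png
w13.png
w2.png
w3.png
w4.png
w5.png
w6.png
w7.png
w8.png
w9.png
```

All four parts are seated: angle and T-key tops are at 25 mm, and the cross and knob plates at 17 mm. Next I push the tray home.

```bash
python3 - <<'E'
from h import *
go(.432,.0305,.006,-.0845)
E
```

```text
shift [-0.1655 -0.0087  0.9012] turn [ 0.0011  0.0016 -0.0078]
```

Emit:
{"api": "jog_arm", "payload": {
  "motion": [
    [[-0.166,-0.009,0],[0.001,0.001,-0.008]],
    [[-0.166,-0.009,0.15],[0.001,0.001,-0.008]],
    [[-0.166,-0.009,0.3],[0.001,0.001,-0.008]],
    [[-0.166,-0.009,0.45],[0.001,0.001,-0.008]],
    [[-0.166,-0.009,0.6],[0.001,0.001,-0.008]],
    [[-0.166,-0.009,0.7],[0.001,0.001,-0.008]],
    [[-0.166,-0.009,0.78],[0.001,0.001,-0.008]],
    [[-0.166,-0.009,0.78],[0.001,0.001,-0.008]]
  ],
  "claw": 0
}}

```text
clock: 31.73
tool_pos: [0.4288, 0.0303, 0.0325]
ee_rot: [0.001, 0.999, -0.042, -0.004]
contact_force: [-1.2, 0.5, -0.2]
opening: 0.0431
finger_force: 0.0
```

```bash
python3 - <<'E'
from h import *
s=arm.observe();print(s["clock"],s["tool_pos"],s["opening"],s["contact_force"])
go(.435,.0302,.006,-.0845)
E
```

```text
31.7333 [0.4288 0.0303 0.0325] 0.04305429073955039 [-1.1591  0.4523 -0.165 ]
shift [ 0.0255 -0.0019  0.1058] turn [0.0024 0.0104 0.0006]
```

Down, then push slowly: first to contact, then along the dock axis.

Emit:
{"api": "jog_arm", "payload": {
  "motion": [
    [[0.01,0,0.04],[0,0.005,0]],
    [[0.02,0,0.08],[0,0.005,0]],
    [[0.02,0,0.1],[0,0.005,0]],
    [[0.02,0,0.1],[0,0.005,0]],
    [[0.02,0,0.1],[0,0.005,0]]
  ]
}}

```text
clock: 32.15
tool_pos: [0.4369, 0.0302, 0.0119]
ee_rot: [0.0, 0.999, -0.042, 0.002]
contact_force: [0.4, -1.2, 0.4]
opening: 0.0429
finger_force: 0.0
```

Emit:
{"api": "jog_arm", "payload": {
  "motion": [
    [[0.02,0,0],[0,0,0]],
    [[0.04,0,0],[0,0,0]],
    [[0.06,0,0],[0,0,0]],
    [[0.08,0,0],[0,0,0]],
    [[0.1,0,0],[0,0,0]],
    [[0.12,0,0],[0,0,0]],
    [[0.14,0,0],[0,0,0]]
  ]
}}

```text
clock: 32.73
tool_pos: [0.4653, 0.027, 0.0111]
ee_rot: [0.001, 0.999, -0.042, -0.004]
contact_force: [-13.5, 0.9, 11.0]
opening: 0.043
finger_force: 6.9
```

```bash
python3 - <<'E'
from h import *
s=arm.observe();print(s["clock"],s["tool_pos"],s["opening"],s["contact_force"])
go(.545,.0188,.008,-.0838)
E
```

```text
32.7333 [0.4653 0.027  0.0111] 0.04296031078337115 [-13.512    0.8605  11.0189]
shift [0.3204 0.0058 0.0094] turn [ 0.0029  0.0113 -0.0001]
```

Emit:
{"api": "jog_arm", "payload": {
  "motion": [
    [[0.02,0,0],[0,0,0]],
    [[0.04,0,0],[0,0,0]],
    [[0.06,0,0],[0,0,0]],
    [[0.08,0,0],[0,0,0]],
    [[0.1,0,0],[0,0,0]],
    [[0.12,0,0],[0,0,0]],
    [[0.14,0,0],[0,0,0]],
    [[0.16,0,0],[0,0,0]]
  ]
}}

```text
clock: 33.4
tool_pos: [0.5118, 0.0238, 0.0118]
ee_rot: [0.0, 0.999, -0.042, 0.002]
contact_force: [-3.4, 0.0, -3.1]
opening: 0.0424
finger_force: 1.9
```

```bash
python3 - <<'E'
from h import *
s=arm.observe();print(s["clock"],s["tool_pos"],s["opening"],s["contact_force"])
go(.545,.0188,.008,-.0838)
p,d,c,T=shot("wrist");np.savez("w14.npz",p=p,d=d,T=T);cv2.imwrite("pics/w14.png",p[...,::-1])
E
```

```text
33.4 [0.5118 0.0238 0.0118] 0.04243255563039521 [-3.4191  0.0424 -3.1223]
shift [0.1341 0.0086 0.0155] turn [ 0.0001 -0.004  -0.001 ]
```

View pics/w14.png

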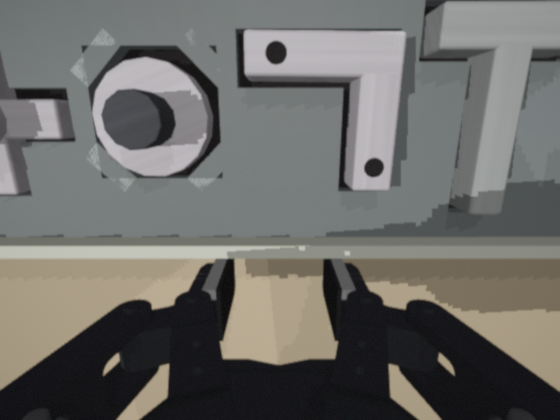

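The parts are still seated and the rim (row 250) lies flat against both fingers.

Emit:
{"api": "jog_arm", "payload": {
  "motion": [
    [[0.02,0,0],[0,0,0]],
    [[0.04,0.002,0],[0,0,0]],
    [[0.06,0.004,0],[0,0,0]],
    [[0.08,0.006,0],[0,0,0]],
    [[0.1,0.008,0],[0,0,0]],
    [[0.115,0.008,0],[0,0,0]],
    [[0.13,0.008,0],[0,0,0]]
  ]
}}

```text
clock: 34.03
tool_pos: [0.5437, 0.0191, 0.012]
ee_rot: [0.0, 0.999, -0.042, 0.001]
contact_force: [-7.0, 1.2, 2.4]
opening: 0.0426
finger_force: 3.6
```

Emit:
{"api": "jog_arm", "payload": {
  "motion": [
    [[0.005,0,0],[0,0,0]],
    [[0.01,0,0],[0,0,0]],
    [[0.015,0,0],[0,0,0]],
    [[0.015,0,0],[0,0,0]]
  ]
}}

```text
clock: 34.37
tool_pos: [0.5455, 0.0189, 0.012]
ee_rot: [0.0, 0.999, -0.042, -0.0]
contact_force: [-9.7, -0.1, 5.4]
opening: 0.0428
finger_force: 5.0
```

Emit:
{"api": "jog_arm", "payload": {
  "motion": [
    [[0.004,0,0],[0,0,0]],
    [[0.008,0,0],[0,0,0]],
    [[0.012,0,0],[0,0,0]],
    [[0.016,0,0],[0,0,0]],
    [[0.016,0,0],[0,0,0]]
  ]
}}

```text
clock: 34.78
tool_pos: [0.55, 0.0186, 0.0121]
ee_rot: [0.0, 0.999, -0.042, 0.0]
contact_force: [-6.7, 0.1, 0.9]
opening: 0.0428
finger_force: 3.7
```

Emit:
{"api": "jog_arm", "payload": {
  "motion": [
    [[0.004,0,0],[0,0,0]],
    [[0.008,0,0],[0,0,0]],
    [[0.012,0,0],[0,0,0]],
    [[0.012,0,0],[0,0,0]]
  ]
}}

```text
clock: 35.12
tool_pos: [0.5525, 0.0183, 0.012]
ee_rot: [0.0, 0.999, -0.042, -0.0]
contact_force: [-10.1, 1.1, 5.5]
opening: 0.0427
finger_force: 4.9
```

Emit:
{"api": "jog_arm", "payload": {
  "motion": [
    [[0.004,0,0],[0,0,0]],
    [[0.008,0,0],[0,0,0]],
    [[0.012,0,0],[0,0,0]],
    [[0.012,0,0],[0,0,0]]
  ]
}}

```text
clock: 35.45
tool_pos: [0.5525, 0.0183, 0.0119]
ee_rot: [0.0, 0.999, -0.042, -0.003]
contact_force: [-17.2, 0.8, 14.1]
opening: 0.0429
finger_force: 8.8
```

Emit:
{"api": "jog_arm", "payload": {
  "motion": [
    [[0.004,0,0],[0,0,0]],
    [[0.008,0,0],[0,0,0]],
    [[0.012,0,0],[0,0,0]],
    [[0.012,0,0],[0,0,0]]
  ]
}}

```text
clock: 35.78
tool_pos: [0.5527, 0.0182, 0.0115]
ee_rot: [0.001, 0.999, -0.042, -0.006]
contact_force: [-24.3, 1.8, 19.3]
opening: 0.0427
finger_force: 12.0
```

The arm stalled at 0.5527 with the force rising, so the tray is on its stops. I'll back off, lift and verify.

Emit:
{"api": "jog_arm", "payload": {
  "motion": [
    [[-0.02,0,0],[0,0,0]],
    [[-0.05,0,0],[0,0,0]],
    [[-0.1,0,0],[0,0,0]],
    [[-0.14,0,-0.15],[0,0,0]],
    [[-0.14,0,-0.3],[0,0,0]],
    [[-0.14,0,-0.5],[0,0,0]],
    [[-0.14,0,-0.7],[0,0,0]],
    [[-0.14,0,-0.9],[0,0,0]]
  ]
}}

```text
clock: 36.45
tool_pos: [0.5266, 0.0207, 0.2153]
ee_rot: [-0.0, 0.999, -0.042, 0.005]
contact_force: [1.1, 0.0, 0.7]
opening: 0.0423
finger_force: 0.0
```

Emit:
{"api": "jog_arm", "payload": {
  "motion": [
    [[0,0,0],[0,0,0]],
    [[0,0,0],[0,0,0]],
    [[0,0,0],[0,0,0]],
    [[0,0,0],[0,0,0]]
  ]
}}

```text
clock: 36.78
tool_pos: [0.5247, 0.0206, 0.2112]
ee_rot: [0.0, 0.999, -0.042, 0.002]
contact_force: [-0.8, -0.4, 0.2]
opening: 0.0428
finger_force: 0.0
```

```bash
python3 seat.py; python3 - <<'E'
from workcell import camera
import cv2
p,d=camera("side");cv2.imwrite("pics/side_end.png",p[...,::-1])
E
ls pics|grep seat
```

```text
36.8333 [0.5244 0.0207 0.2108] 0.04254740074245978
[14. 15.] 964 [0.7039 0.2448 0.0284] z [0.0158 0.021  0.0279 0.0353 0.0438] tilt [-1.159 -1.167]
[274.  32.] 10416 [0.6705 0.0123 0.0246] z [0.0165 0.0213 0.0229 0.0296 0.0309] tilt [ 0.074 -0.006]
[369.  72.] 2352 [ 0.6298 -0.0745  0.0244] z [0.0194 0.0243 0.0249 0.0255 0.0262] tilt [ 0.008 -0.028]
[305.  75.] 2038 [ 0.6325 -0.0136  0.0247] z [0.0229 0.0244 0.025  0.0255 0.0263] tilt [ 0.009 -0.011]
[154.  88.] 1992 [0.6333 0.1328 0.0215] z [0.0155 0.0166 0.0173 0.0271 0.0355] tilt [-0.001  0.02 ]
[225.  88.] 1926 [0.6274 0.0645 0.0214] z [0.0159 0.0167 0.0173 0.0221 0.0357] tilt [-0.001  0.01 ]
[281. 146.] 2205 [0.5674 0.0147 0.0235] z [0.0174 0.0234 0.024  0.0245 0.0252] tilt [-0.397  0.036]
seat310.png
seat368.png
```

View pics/side_end.png

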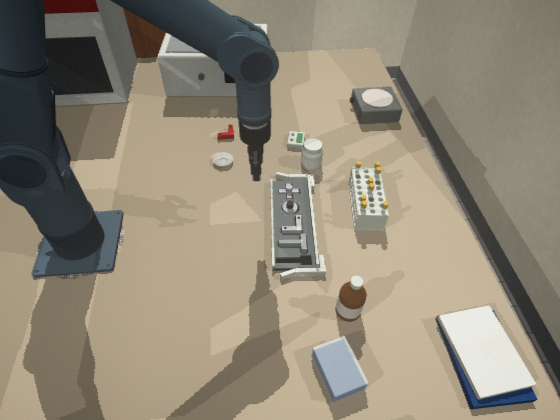

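The side view shows the tray home in its dock with all four parts lying in it. The bottle (350,300) and jar (312,153) are upright, and no spanner is on the bench. I'm handing the job in.

```bash
python3 -c "
from workcell import workorder
print(workorder.close_job())"
```

```text
the job is handed in; nothing more can be done
None
```

I dragged the tray out, seated the angle, T-key, cross and knob (no spanner was on the bench), pushed it home to the stops with the bottle and jar upright, and handed the job in at about 37 s; it returned no verdict.

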